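Space the slats of a nest-box front with a spacer block

ROBOT

A 6-joint arm with a two-finger parallel gripper is mounted at the origin on the work surface. World frame = base frame: x ahead of the robot, y to its left, z up, the work surface at z = 0. Lengths are in m, angles in rad, forces in N, time in s.
With the tool pointing down it reaches from about 0.35 to 0.85 m from the base axis. Payload 8.1 kg.
Tool frame: the origin (TCP) lies at the centre of the arm's flange, where the gripper is bolted on; the fingertips stand 186 mm ahead of it and the grasp point (between the pads) lies 167 mm ahead of it (robot.grasp_offset is the distance from the TCP to the grasp point, in m); z points along the fingers, y is the line along which they close (so a half turn about z gives the same grasp; the last joint's range is limited). The gripper opens to 93 mm and grips with 3 to 60 N. Pads are 15 mm wide; open, the fingers measure 128 mm over their backs; the gripper's body (75 mm by 188 mm) begins 65 mm behind the grasp point.
Start: joints at [1.087, 0.13, 1.488, -0, 1.523, -0.085], TCP at [0.233, 0.553, 0.405] pointing down, gripper open.
Joint ranges: [-2.96, 2.96], [-0.89, 2.26], [0.02, 2.5], [-1.34, 4.48], [0, 2.73], [-2.66, 2.66]. Speed limits (rad/s): [2.39, 2.39, 2.79, 3.14, 3.14, 3.14].

INTERFACE

Orientations are given as a rotation vector (axis times angle).
In Python, from plant import robot gives the robot as it stands.
- The arm moves only by the tool drive_tool, never from a script. Its argument "moves" is one flat list of numbers, 7 for each row, row after row: the finger opening in mm, from 0 to 93, then the shift along the tool's x, y, z in mm, then the turn, a rotation vector about the tool's x, y, z in degrees. A call has 1 to 8 rows; each row shifts and turns the commanded pose from where the row before left it, along the tool's axes as they then stand; what a row does not reach is not made up. A row lasts 1/10 s, in which the tool goes at most 50 mm and 8.59 degrees, less where a joint would pass 70% of its speed; a pose out of reach is approached as far as the arm can. A call is refused whole if a number of a shift passes 50 or a number of a turn 8.59, either way. A call with a gripper value outside its range is refused whole. The fingers move at their own pace and stop on an object; "grip_force" is the grip in N (left out, the last holds). Time passes only in rows, so rows that do not move let the fingers close. It gives the time, the measured TCP pose, the force, the opening and the grip force at its end, in the units of the state.
- robot.read_state(): the state, without advancing time (a new reading comes with each control period).
- robot.read_camera(name): name is "side" or "top"; returns a dict with "color" (480x640x3 uint8, red, green, blue), "depth" (480x640 float32, m along the optical axis (not along the pixel's ray), 0 where there is no reading), "mtx" (3x3 intrinsics, pixels), "dist_coeffs" ([k1, k2, p1, p2, k3] as OpenCV has them; the pictures are not rectified), "R" (3x3) and "t" (3): a world point X has camera coordinates R X + t. Camera axes: x right, y down, z forward; pixel columns grow to the right and rows downward; lengths in m; the calibration is good to about 2 mm. A picture is of the moment at which its call begins.
- robot.close_job(): hands the job in; it is judged then, once.
The state is a dict: "t": time; "q": joint angles; "dq": joint speeds; "joint_torque": joint torques, N m; "tool_pos": TCP position; "orientation": TCP orientation; "force": force on the tool from outside, world axes, zero at the start; "wrist_torque": the same for the moment, N m; "opening": finger opening in m; "gripper_force": force on a finger pad.
Only numpy, scipy, OpenCV 4.12 (cv2) and the standard library are available. Lean on these libraries where they do the work, as an engineer would, in place of code of your own. Each camera call takes 0.05 s, during which the arm holds its last target. There are 200 camera calls.

TASK

On the sloping assembly board one slat is already screwed down. With the orange block standing as a spacer (its narrow 28 mm way across the gap), close the loose slat on the board up to it so that the gap to the screwed slat is one block wide, then step the block to that slat's other side and lay the slat from the bench on the board against it, so that both slats lie flat and parallel to the screwed one with their feet against the bottom ledge and the two gaps are equal to the block's width. Last, take the block out and set it down on the bench, leaving the gaps as set and everything else where it is.

Things in the scene. Friction and masses are not known exactly. Their poses are not given: they have to be found in the camera images.
- board: The sloping plywood assembly board, fixed to the bench, 15 degrees, low edge towards the robot. Origin: on the board's top surface, at the upper-side face of the bottom ledge, half-way across the width. x runs up the slope (away from the robot), y along the ledge to the left, z square out of the board. The surface reaches from x = 0 to 235 mm and y = -140 to +140 mm; the dark ledge lies along x = -12 to 0 and stands 10 mm above the surface.
- screwed_slat (a point): Centre of the slat that is screwed to the board near its left edge (two steel screw heads): 180 x 36 x 18 mm like the others, running up the slope, its foot on the ledge. In the board's frame this point is at x = 90, y = 85, z = 9 mm. Axes as the board's.
- slat_a_mid (a point): Centre of the loose wooden slat that already lies on the board, to the right of the screwed one, foot on the ledge, too far away (gap 42 to 72 mm). 180 (x) x 36 (y) x 18 (z) mm, 0.09 to 0.16 kg; at the start x points up the slope and z out of the board. It stays where it is put: friction holds it on the slope, but a light push (1 to 2 N) slides it.
- slat_b_mid (a point): Centre of the loose wooden slat that lies flat on the bench at one side of the board (left or right), 180 (x) x 36 (y) x 18 (z) mm, 0.09 to 0.16 kg, z up, x roughly away from the robot.
- spacer_mid (a point): Centre of the orange plastic spacer block, standing on the bench at the other side of the board: 44 (x) x 28 (y) x 50 (z) mm, z up, 60 g. Its 28 mm width (y) is the gap wanted. It stays where it is set on the slope and also slides at a light push.
- offcut: A pale wooden offcut, 80 x 45 x 22 mm, on the bench at the far left: leave it. Origin under its centre.
- torch: A black torch with a red band, standing upright, 115 mm tall, 44 mm across, behind the board to the left: leave it. Origin under its centre.
- glue: A white glue bottle, 150 mm tall, 52 mm across, behind the board to the right: leave it. Origin under its centre.
- sanding_block: A cork sanding block, 100 x 60 x 36 mm, on the bench at the far right: leave it. Origin under its centre.
- screwdriver: A red-handled screwdriver about 200 mm long lying on the bench at the near right: leave it. Origin under its middle.
- bracket: A small steel angle bracket, 60 x 40 x 54 mm, on the bench at the far left: leave it. Origin under its centre.
Not all that is in view belongs to the job. What is shaped like the part that bears spacer_mid but pink is not meant. Leave any turquoise look-alike of the part that bears slat_b_mid alone.

How it is judged:
By the outcome, as a careful person would: the job done as asked, in the order asked, and still so for the second after the job is handed in, with the robot touching nothing.
It also fails if it takes over 72 s, if anything falls off the work surface, if the arm or the gripper's body presses on something with over 40 N, if the wrist force passes 120 N, or if a joint passes its speed limit or range.

## Working session

There is one attempt and no reset: what is moved stays moved. The work goes in short steps, Python scripts to look and compute and a tool call to move; the robot and the scene stay as the last step left them, time stands still between calls to the robot, and variables do not carry over. Pictures are saved under pics/ and viewed, at most 10 in all, crops included, and the job is handed in when it is done.

Besides the shell and the picture viewer there is one more tool, called after "Emit:" in YAML: its name, and indented under it one key for each argument. drive_tool: Moves the arm, as the interface text tells. Its arguments: {"type":"object","properties":{"moves":{"type":"array","items":{"type":"number"}},"grip_force":{"type":"number"}},"required":["moves"]}

```bash
mkdir -p pics; ls; cat > h.py <<'E'
import numpy as np, cv2
from scipy.spatial.transform import Rotation as Rn
from plant import robot
def cam(n):
    c=robot.read_camera(n); return c
def ray(c,uv):
    p=cv2.undistortPoints(np.array(uv,float).reshape(-1,1,2),c['mtx'],c['dist_coeffs']).reshape(-1,2)
    d=np.c_[p,np.ones(len(p))]
    return -c['R'].T@c['t'], d@c['R']   # origin, dirs (unit depth)
def onplane(c,uv,n,d0):
    o,d=ray(c,uv); s=(d0-o@n)/(d@n); return o+d*s[:,None]
def cloud(c):
    h,w=c['depth'].shape; v,u=np.mgrid[:h,:w]
    o,d=ray(c,np.c_[u.ravel(),v.ravel()])
    return (o+d*c['depth'].reshape(-1,1)).reshape(h,w,3)
E
python3 - <<'E'
from h import *
for n in ('top','side'):
    c=cam(n); cv2.imwrite(f'pics/{n}0.png',c['color'][:,:,::-1]); np.savez(f'{n}0.npz',**c)
    print(n,c['mtx'].round(1).tolist(),(-c['R'].T@c['t']).round(3),c['R'].round(2).tolist())
print(robot.read_state())
E
```

```text
pics
top [[567.2, 0.0, 318.9], [0.0, 567.2, 240.3], [0.0, 0.0, 1.0]] [ 0.237 -0.005  1.683] [[0.02, -1.0, 0.02], [-0.99, -0.02, -0.15], [0.15, -0.01, -0.99]]
side [[495.0, 0.0, 313.7], [0.0, 495.0, 239.9], [0.0, 0.0, 1.0]] [ 0.062 -0.785  0.935] [[0.87, -0.5, 0.0], [-0.35, -0.61, -0.71], [0.36, 0.62, -0.7]]
{'t': 0.1, 'q': array([ 1.08661592e+00,  1.31073736e-01,  1.48920375e+00, -1.08381801e-05,
        1.52303968e+00, -8.53379071e-02]), 'dq': array([ 5.27964724e-05, -1.35561383e-03, -1.57190196e-03, -6.54752390e-04,
        9.46305300e-05,  2.87212591e-04]), 'joint_torque': array([ 1.77050504e-03, -5.61338747e+01, -4.93098879e+01,  7.70953484e-02,
        2.89641065e-02, -2.90379194e-05]), 'tool_pos': array([0.23285349, 0.55272999, 0.40378088]), 'orientation': array([-6.22261112e-01, -3.07886509e+00,  2.60415631e-03]), 'force': array([ 0.5659023 , -0.75120028, -0.3286812 ]), 'wrist_torque': array([ 0.00599433, -0.03017651,  0.00028325]), 'gripper_force': 0.0, 'opening': 0.09253027213808297}
```

View pics/top0.png

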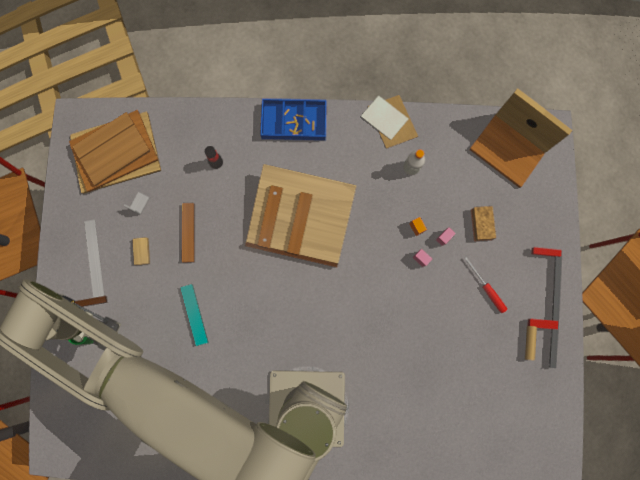

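View pics/side0.png

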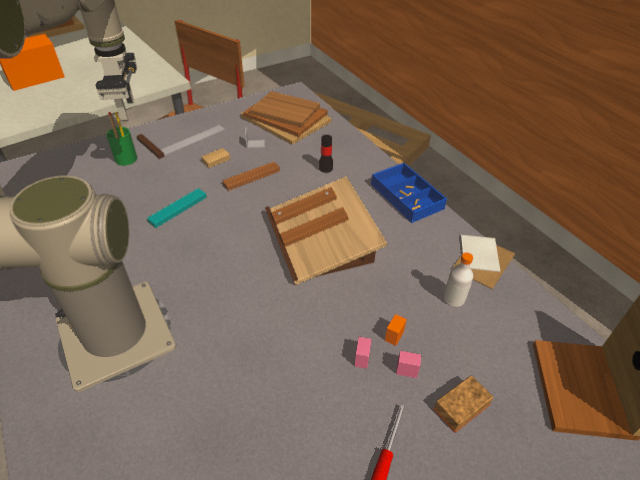

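Top view: screwed slat at about (270,215), loose slat A (299,222), slat B on the bench at left (188,232), orange block (418,226). Pink and turquoise look-alikes are at (447,236), (423,258) and (194,315). The board is yawed slightly.

```bash
cat > m.py <<'E'
from h import *
def comps(c,lo,hi,amin=40,box=None):
    hsv=cv2.cvtColor(c['color'],cv2.COLOR_RGB2HSV); m=cv2.inRange(hsv,np.array(lo),np.array(hi))
    n,l,s,ce=cv2.connectedComponentsWithStats(m,connectivity=4)
    return [(s[i],ce[i],l==i) for i in range(1,n) if s[i][4]>amin]
E
python3 - <<'E'
from m import *
for n,pts in (('top',[(188,232),(270,200),(299,222),(320,190),(418,222),(290,255),(262,239)]),('side',[(250,177),(310,205),(315,225),(340,240),(397,322),(325,270)])):
    c=dict(np.load(f'{n}0.npz')); hsv=cv2.cvtColor(c['color'],cv2.COLOR_RGB2HSV); P=cloud(c)
    for u,v in pts: print(n,u,v,hsv[v,u],P[v,u].round(4))
c=dict(np.load('top0.npz'));P=cloud(c)
# board plane from bare region right of slat A
m=np.zeros((480,640),np.uint8); cv2.fillPoly(m,[np.array([(318,195),(345,190),(330,250),(308,248)])],1)
Q=P[(m>0)&(c['depth']>0)]; ce=Q.mean(0); w,s,V=np.linalg.svd(Q-ce); nn=V[2]*np.sign(V[2,2]); print('plane',ce,nn,np.degrees(np.arccos(nn[2])),np.degrees(np.arctan2(nn[1],nn[0])),((Q-ce)@nn).std())
for n in ('top','side'):
    c=dict(np.load(f'{n}0.npz'))
    for s,ce,l in comps(c,(4,100,60),(12,220,190),150): print(n,'brown',s,ce.round(1))
    for s,ce,l in comps(c,(8,200,100),(20,255,255),30): print(n,'or',s,ce.round(1))
E
cd pics; python3 -c "
import cv2;a=cv2.imread('top0.png')[150:280,165:445];cv2.imwrite('topc.png',cv2.resize(a,None,fx=2.8,fy=2.8,interpolation=2))"
```

```text
top 188 232 [ 13 152 141] [0.5109 0.3659 0.0198]
top 270 200 [ 15 168 146] [0.602  0.1191 0.0697]
top 299 222 [ 14 160 142] [0.5393 0.0332 0.0655]
top 320 190 [ 18 104 179] [ 0.6343 -0.0259  0.072 ]
top 418 222 [ 19 255 196] [ 0.5501 -0.3175  0.0487]
top 290 255 [ 12 150  92] [0.4468 0.0581 0.0309]
top 262 239 [ 14 122 146] [0.4916 0.1414 0.037 ]
side 250 177 [ 13 175 160] [0.5005 0.3505 0.0193]
side 310 205 [ 13 171 136] [0.5663 0.0992 0.0663]
side 315 225 [ 13 171 146] [0.5377 0.0232 0.0669]
side 340 240 [ 16 130 187] [ 0.568  -0.0502  0.0604]
side 397 322 [ 14 255 231] [ 0.545  -0.3205  0.0514]
side 325 270 [ 16 122 170] [ 0.4969 -0.0963  0.0313]
plane [ 0.5492001  -0.04419975  0.05159558] [-0.26065511  0.04737087  0.96426911] 15.362477400383337 169.69961473825714 0.0038360745276451395
top brown [246 243  91  24 287] [290.4 254.4]
top brown [ 75 296  32  10 160] [ 91.5 301. ]
top or [416 150   8   8  45] [419.3 153.3]
top or [412 218  14  15 126] [418.5 224.9]
side brown [216  62  27  27 177] [232.1  74.5]
side brown [137 134  27  24 180] [150.7 145.7]
side brown [265 207  33  74 362] [280.8 242.8]
side brown [324 252  51  22 270] [355.8 262.7]
side or [   0   34   64   56 2191] [32.5 63.4]
side or [462 253  11  11  96] [466.8 258. ]
side or [385 315  21  30 400] [395.1 329.3]
```

View pics/topc.png

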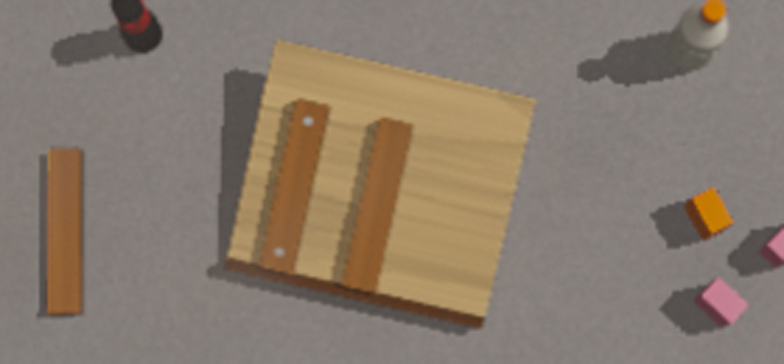

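Crop: board corners at about (264,165), (356,185), (337,266) and (246,244) full-frame. Both slats run parallel up the slope, and the block's long axis is turned about -30°.

```bash
cat >> m.py <<'E'
def tri(cs,uvs):
    A=np.zeros((3,3));b=np.zeros(3)
    for c,uv in zip(cs,uvs):
        o,d=ray(c,[uv]); d=d[0]/np.linalg.norm(d[0]); M=np.eye(3)-np.outer(d,d); A+=M;b+=M@o
    return np.linalg.solve(A,b)
def poly(m,k):
    m=m.astype(np.uint8); m=cv2.morphologyEx(m,cv2.MORPH_OPEN,np.ones((2,2)))
    c=max(cv2.findContours(m,cv2.RETR_EXTERNAL,cv2.CHAIN_APPROX_NONE)[0],key=cv2.contourArea); return cv2.convexHull(c)[:,0]
E
python3 - <<'E'
from m import *
ct=dict(np.load('top0.npz'));cs=dict(np.load('side0.npz'))
T=[(264.3,164.6),(356.1,185.2),(337.5,266),(246,243.6)]
S=[(348,179),(385,243),(295,279),(266,210)]
for a,b in zip(T,S):
    X=tri((ct,cs),(a,b)); print('corner',X.round(4))
# slats from top view
P=cloud(ct)
hsv=cv2.cvtColor(ct['color'],cv2.COLOR_RGB2HSV)
m=((hsv[...,1]>138)&(hsv[...,0]<17)&(hsv[...,2]>115)).astype(np.uint8)
n,l,s,ce=cv2.connectedComponentsWithStats(m,connectivity=4)
for i in range(1,n):
    if s[i][4]>300 and 170<ce[i][0]<345 and 160<ce[i][1]<280:
        r=cv2.minAreaRect(np.argwhere(l==i)[:,::-1].astype(np.float32)); b=cv2.boxPoints(r)
        Q=P[l==i]; print(s[i],np.round(r[0],1),np.round(r[1],1),r[2],'cloud med',np.median(Q,0).round(4)); print(b.round(1).tolist())
o=[x for x in comps(ct,(8,200,100),(22,255,255),30) if x[0][1]>200][0]
Q=P[o[2]];print('orange z',np.percentile(Q[:,2],[10,50,90]))
print(hsv[216:236,408:430,2])
E
```

```text
corner [0.7102 0.1383 0.0724]
corner [ 0.6483 -0.1303  0.0796]
corner [ 0.4189 -0.0825  0.0281]
corner [0.478  0.1908 0.0179]
[258 186  25  62 717] [269.5 216. ] [12.5 61.4] 12.52880859375 cloud med [0.5579 0.1191 0.0615]
[[256.79998779296875, 244.60000610351562], [270.1000061035156, 184.6999969482422], [282.20001220703125, 187.39999389648438], [268.8999938964844, 247.3000030517578]]
[287 192  25  62 749] [299.2 222.7] [12.2 61.4] 12.724355697631836 cloud med [0.5371 0.0323 0.0626]
[[286.5, 251.3000030517578], [300.0, 191.39999389648438], [312.0, 194.10000610351562], [298.5, 254.0]]
[182 204  12  58 663] [187.5 232.5] [57. 11.] 90.0 cloud med [0.5051 0.3675 0.018 ]
[[182.0, 204.0], [193.0, 204.0], [193.0, 261.0], [182.0, 261.0]]
orange z [0.04549832 0.04924521 0.05427193]
[[131 132 134 137 136 135 133 133 136 136 137 142 138 135 135 132 132 133
  132 132 131 132]
 [135 133 134 136 137 133 131 132 138 150 166 190 169 133 134 131 132 132
  130 129 132 133]
 [137 134 136 136 133 130 133 147 164 194 197 198 186 122 129 131 132 130
  130 131 132 134]
 [136 136 133 131 134 146 161 194 196 
[... 843 characters left out ...]
7 197 197 197 196 197 197 192
  164 135 130 131]
 [ 86  86  85  88  90  95  93  95 127 190 198 197 196 196 197 197 197 192
  180 142 130 132]
 [ 88  88  87  88  90  93  94  93 103 154 197 198 197 197 196 192 182 153
  135 130 132 132]
 [ 86  87  88  88  87  88  95  94  93 118 189 200 198 191 181 153 131 129
  130 132 132 130]
 [ 87  87  88  87  86  86  92  94  94 100 143 190 183 151 114 123 130 132
  131 132 134 134]
 [ 85  87  86  87  87  84  91  93  94  93 110 147 115 122 119 129 134 134
  130 132 134 135]
 [ 85  85  84  85  86  83  87  94  95 100 110 125 119 131 134 133 135 134
  130 129 133 134]
 [ 85  84  84  84  85  86  87 102 104 114 122 130 130 133 134 132 132 132
  130 131 132 132]]
```

```bash
cat > fit.py <<'E'
from m import *
t=np.radians(15)
def board(yaw,o):  # returns R (cols x,y,z)
    return Rn.from_euler('ZY',[yaw,-15],degrees=True).as_matrix(),np.array(o)
if __name__=='__main__':
    ct=dict(np.load('top0.npz'));cs=dict(np.load('side0.npz'))
    R,_=board(-12.7,[0,0,0]); n=R[:,2]; print(R.round(3))
    P=cloud(ct);Ps=cloud(cs)
    # plane offset from bare board in both views
    m=np.zeros((480,640),np.uint8); cv2.fillPoly(m,[np.array([(318,195),(345,190),(330,250),(308,248)])],1)
    d1=np.median(P[(m>0)&(ct['depth']>0)]@n)
    m=np.zeros((480,640),np.uint8); cv2.fillPoly(m,[np.array([(352,215),(375,240),(305,268),(300,250)])],1)
    d2=np.median(Ps[(m>0)&(cs['depth']>0)]@n); print('plane d',d1,d2)
    d=(d1+d2)/2
    # slats (top face 18mm)
    for nm,b in (('S',[(256.8,244.6),(270.1,184.7),(282.2,187.4),(268.9,247.3)]),('A',[(286.5,251.3),(300,191.4),(312,194.1),(298.5,254)])):
        X=onplane(ct,b,n,d+.018); e=(X[1]-X[0]+X[2]-X[3])/2; print(nm,X.mean(0).round(4),'yaw',np.degrees(np.arctan2(e[1],e[0])),np.linalg.norm(e),np.linalg.norm(X[3]-X[0]))
        print((X@R).round(4).tolist())
    # board corners on plane
    T=[(264.3,164.6),(356.1,185.2)];S=[(348,179),(385,243)]
    print('far corners boardaxes',(onplane(ct,T,n,d)@R).round(4).tolist(),(onplane(cs,S,n,d)@R).round(4).tolist())
    zz=np.array([0,0,1.])
    X=onplane(ct,[(182,204),(193,204),(193,261),(182,261)],zz,.018); print('B',X.round(4).tolist(),X.mean(0))
    hsv=cv2.cvtColor(ct['color'],cv2.COLOR_RGB2HSV)
    m=((hsv[...,1]>200)&(hsv[...,2]>165)); m[:200]=0; m[:,:400]=0;m[250:]=0;m[:,440:]=0
    r=cv2.minAreaRect(np.argwhere(m)[:,::-1].astype(np.float32)); X=onplane(ct,cv2.boxPoints(r),zz,.05); print('O',r,X.round(4).tolist(),X.mean(0))
    hs=cv2.cvtColor(cs['color'],cv2.COLOR_RGB2HSV); print(hs[312:348:2,382:410:2,2])
E
python3 fit.py
cd pics; python3 -c "
import cv2;a=cv2.imread('side0.png')[130:360,210:430];cv2.imwrite('sidec.png',cv2.resize(a,None,fx=2.6,fy=2.6,interpolation=2))"
```

```text
[[ 0.942  0.22  -0.252]
 [-0.212  0.976  0.057]
 [ 0.259  0.     0.966]]
plane d -0.0914182956347653 -0.08891637004496711
S [0.5552 0.1197 0.0634] yaw -12.177221238777372 0.1792568406183301 0.03648863465419515
[[0.4242, 0.2562, -0.0722], [0.6035, 0.2576, -0.0722], [0.6041, 0.2215, -0.0722], [0.425, 0.2198, -0.0722]]
A [0.5371 0.0326 0.0638] yaw -12.041774506246382 0.17893009082093755 0.03597174438372265
[[0.4259, 0.1668, -0.0722], [0.6049, 0.1686, -0.0722], [0.6054, 0.1331, -0.0722], [0.4266, 0.1309, -0.0722]]
far corners boardaxes [[0.6562, 0.29, -0.0902], [0.6602, 0.0153, -0.0902]] [[0.6587, 0.278, -0.0902], [0.6572, 0.0123, -0.0902]]
B [[0.5966, 0.3896, 0.018], [0.5972, 0.3558, 0.018], [0.4243, 0.3466, 0.018], [0.4235, 0.3799, 0.018]] [0.51039555 0.36798693 0.018     ]
O ((418.90008544921875, 224.800048828125), (13.86362075805664, 8.049844741821289), 63.43495178222656) [[0.5542, -0.3, 0.05], [0.5656, -0.3216, 0.05], [0.5287, -0.3398, 0.05], [0.5175, -0.3181, 0.05]] [ 0.54151445 -0.31987565  0.05      ]
[[136 137 132 134 135 134 136 132 137 132 134 134 136 133]
 [136 135 135 135 13
[... 283 characters left out ...]
0  83  86 232 231 232 232 232 234 233 191 137 133]
 [ 84  81  81 225 232 233 234 234 233 234 221 194 132 131]
 [ 85  85  84 206 233 233 233 233 234 233 195 169 131 135]
 [ 83  82 113 154 159 192 234 234 234 201 194 143 136 136]
 [ 84  85 144 156 157 156 154 189 229 194 191 141 134 131]
 [ 82  84 150 155 155 156 156 158 195 193 161 137 134 132]
 [ 79  84 149 156 156 156 156 158 195 191 134 138 133 133]
 [ 87  83 154 154 156 156 157 152 193 145 132 131 132 130]
 [129 106 156 154 156 157 156 174 183 134 134 128 128 127]
 [127 131 135 142 154 156 157 199 142 130 132 130 129 132]
 [130 133 133 131 134 142 156 175 130 131 132 128 130 130]
 [131 132 130 129 133 131 122 133 132 131 131 129 131 127]]
```

View pics/sidec.png

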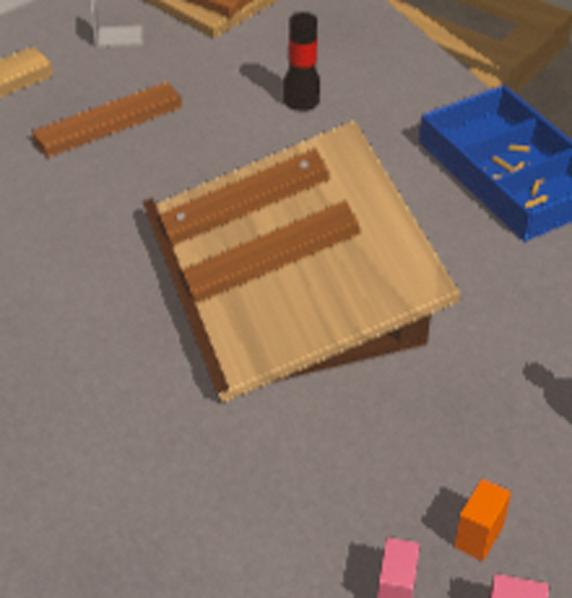

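```bash
cat > plan.py <<'E'
from fit import *
G=robot.grasp_offset
YAW=-12.2
RB=Rn.from_euler('ZY',[YAW,-15],degrees=True).as_matrix()
OB=np.array([0.5552,0.1197,0.0634])-RB@[.09,.085,.018]
def down(yaw):  # tool y at yaw deg, z down
    a=np.radians(yaw); y=np.array([np.cos(a),np.sin(a),0]); z=np.array([0,0,-1.]); return np.c_[np.cross(y,z),y,z]
def onboard(deg,tilt=1):  # tool y at deg from board x in board plane
    a=np.radians(deg); y=RB@[np.cos(a),np.sin(a),0]; z=-RB[:,2]; return np.c_[np.cross(y,z),y,z]
def B2W(p): return OB+RB@(np.array(p)/1000)
def W2B(p): return (np.array(p)-OB)@RB*1000
def cur():
    s=robot.read_state(); R=Rn.from_rotvec(s['orientation']).as_matrix(); return s,R,s['tool_pos']+G*R[:,2]
def plan(Rt,g):  # rotate about grasp? no: rotate about TCP first, then shift
    s,R,gp=cur(); rv=np.degrees(Rn.from_matrix(R.T@Rt).as_rotvec())
    d=(Rt.T@(g-G*Rt[:,2]-s['tool_pos']))*1000
    print('t',round(s['t'],2),'rot',rv.round(2),'rows',np.ceil(np.linalg.norm(rv)/8.5),'then shift',d.round(1),'rows',np.ceil(np.linalg.norm(d)/50),'| same shift in present axes',((R.T@Rt)@d).round(1),'grasp@',gp.round(4),'board',W2B(gp).round(1))
E
python3 - <<'E'
from plan import *
print('OB',OB,W2B([.5371,.0326,.0638]))
plan(down(26.8),np.array([.5425,-.32,.16]))
E
```

```text
OB [0.45682091 0.05400631 0.02271962] [90.79432115 -3.95790321 18.20127276]
t 0.1 rot [-1.000e-01  3.000e-02  4.035e+01] rows 5.0 then shift [-918.6 -117.1   76.5] rows 19.0 | same shift in present axes [-624.3 -683.8   77.6] grasp@ [0.2327 0.5525 0.2365] board [-258.   439.9  290.4]
```

Emit:
drive_tool:
  moves: [70,0,0,0,0,0,8.07,70,0,0,0,0,0,8.07,70,0,0,0,0,0,8.07,70,0,0,0,0,0,8.07,70,0,0,0,0,0,8.07,70,-48.3,-6.2,4,0,0,0,70,-48.3,-6.2,4,0,0,0,70,-48.3,-6.2,4,0,0,0]

```text
t: 0.9
tool_pos: [0.2817, 0.4138, 0.3917]
orientation: [-1.645, -2.677, 0.002]
force: [0.4, -0.7, 0.5]
opening: 0.0698
gripper_force: 0.0
```

Emit:
drive_tool:
  moves: [70,-48.3,-6.2,4,0,0,0,70,-48.3,-6.2,4,0,0,0,70,-48.3,-6.2,4,0,0,0,70,-48.3,-6.2,4,0,0,0,70,-48.3,-6.2,4,0,0,0,70,-48.3,-6.2,4,0,0,0,70,-48.3,-6.2,4,0,0,0,70,-48.3,-6.2,4,0,0,0]

```text
t: 1.7
tool_pos: [0.4116, 0.046, 0.3605]
orientation: [1.646, 2.676, 0.0]
force: [1.2, 1.1, -0.5]
opening: 0.0698
gripper_force: 0.0
```

Emit:
drive_tool:
  moves: [70,-48.3,-6.2,4,0,0,0,70,-48.3,-6.2,4,0,0,0,70,-48.3,-6.2,4,0,0,0,70,-48.3,-6.2,4,0,0,0,70,-48.3,-6.2,4,0,0,0,70,-48.3,-6.2,4,0,0,0,70,-48.3,-6.2,4,0,0,0,70,-48.3,-6.2,4,0,0,0]

```text
t: 2.5
tool_pos: [0.5417, -0.3213, 0.3279]
orientation: [-1.646, -2.675, -0.0]
force: [1.1, 1.1, 1.3]
opening: 0.0698
gripper_force: 0.0
```

```bash
python3 - <<'E'
from plan import *
plan(down(26.8),np.array([.5425,-.32,.040]))
E
```

```text
t 2.5 rot [-0.02 -0.04 -0.02] rows 1.0 then shift [  0.8   1.3 120.6] rows 3.0 | same shift in present axes [  0.7   1.3 120.6] grasp@ [ 0.5416 -0.3212  0.1606] board [ 192.4 -348.8   91.2]
```

Emit:
drive_tool:
  moves: [70,0.8,1.3,30,0,0,0,70,0,0,35,0,0,0,70,0,0,30,0,0,0,70,0,0,25,0,0,0,20,0,0,0,0,0,0,20,0,0,0,0,0,0,20,0,0,0,0,0,0,20,0,0,0,0,0,0]
  grip_force: 12

```text
t: 3.3
tool_pos: [0.5432, -0.3185, 0.2111]
orientation: [1.644, 2.673, -0.0]
force: [-0.3, 0.3, 3.3]
opening: 0.0441
gripper_force: 11.9
```

Emit:
drive_tool:
  moves: [20,0,0,0,0,0,0,20,0,0,-20,0,0,0,20,0,0,-45,0,0,0,20,0,0,-45,0,0,0]

```text
t: 3.7
tool_pos: [0.5419, -0.3176, 0.3193]
orientation: [-1.645, -2.674, -0.0]
force: [2.0, 0.0, -0.5]
opening: 0.0439
gripper_force: 11.9
```

```bash
python3 - <<'E'
from plan import *
# block: bottom is 40mm below grasp; target y: screwed right edge 85-18=67 -> block centre 53; start 8mm off
s,R,g=cur(); print(s['opening'],s['force'],s['gripper_force'])
plan(onboard(0),B2W([90,45,40+25]))
c=cam('top'); cv2.imwrite('pics/a.png',cv2.resize(c['color'][130:290,240:460,::-1],None,fx=3,fy=3))
E
```

```text
0.04386652256833775 [ 1.95774536  0.01346849 -0.46235007] 11.946288049221039
t 3.7 rot [-14.51  -5.19  38.76] rows 5.0 then shift [ 390.2 -142.9   12.3] rows 9.0 | same shift in present axes [388.  140.8  49.5] grasp@ [ 0.5416 -0.3174  0.152 ] board [ 189.3 -345.1   83.1]
```

View pics/a.png

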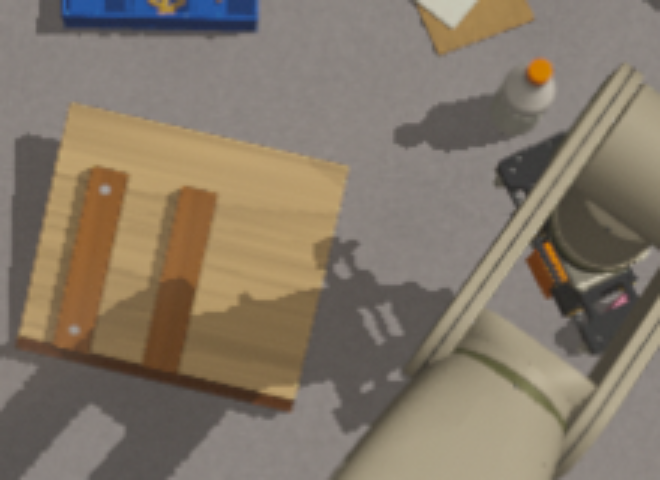

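Emit:
drive_tool:
  moves: [20,0,0,-30,0,0,0,20,0,0,0,-2.9,-1.04,7.75,20,0,0,0,-2.9,-1.04,7.75,20,0,0,0,-2.9,-1.04,7.75,20,0,0,0,-2.9,-1.04,7.75,20,0,0,0,-2.9,-1.04,7.75,20,43,-16,3,0,0,0,20,43,-16,3,0,0,0]

```text
t: 4.55
tool_pos: [0.5314, -0.2277, 0.335]
orientation: [2.278, 1.833, 0.243]
force: [0.5, 0.8, -0.7]
opening: 0.0439
gripper_force: 11.9
```

Emit:
drive_tool:
  moves: [20,43,-16,3,0,0,0,20,43,-16,3,0,0,0,20,43,-16,3,0,0,0,20,43,-16,3,0,0,0,20,43,-16,0,0,0,0,20,43,-16,0,0,0,0,20,40,-14,0,0,0,0,20,0,0,0,0,0,0]

```text
t: 5.35
tool_pos: [0.493, 0.0895, 0.2939]
orientation: [2.273, 1.844, 0.245]
force: [-0.6, -0.5, -0.8]
opening: 0.0442
gripper_force: 11.9
```

```bash
python3 - <<'E'
from plan import *
s,R,g=cur(); print(s['opening'],s['force'],s['gripper_force'])
plan(onboard(0),B2W([90,45,44+5]))
E
```

```text
0.04421459923963774 [-0.55197414 -0.50547206 -0.78991309] 11.947170048952103
t 5.35 rot [ 0.1 -0.1  0.3] rows 1.0 then shift [ 2.6 -7.1 38.4] rows 1.0 | same shift in present axes [ 2.6 -7.1 38.4] grasp@ [0.5356 0.0806 0.1323] board [97.4 42.7 87.4]
```

Emit:
drive_tool:
  moves: [20,2.5,-7,20,0,0,0.3,20,0,0,16,0,0,0,20,0,0,0,0,0,0,20,0,0,1.5,0,0,0,20,0,0,1.5,0,0,0]

```text
t: 5.85
tool_pos: [0.4985, 0.0865, 0.2556]
orientation: [2.281, 1.83, 0.245]
force: [-0.5, -0.2, 0.1]
opening: 0.0436
gripper_force: 11.9
```

Emit:
drive_tool:
  moves: [20,0,0,1.5,0,0,0,20,0,0,1,0,0,0,20,0,0,0,0,0,0]

```text
t: 6.15
tool_pos: [0.4986, 0.0867, 0.2522]
orientation: [2.282, 1.832, 0.244]
force: [-0.6, -0.6, -0.1]
opening: 0.0442
gripper_force: 11.9
```

```bash
python3 - <<'E'
from plan import *
s,R,g=cur(); print(R.T@s['force'])
plan(onboard(0),B2W([90,53,44]))
E
```

```text
[-0.73892366 -0.44270642 -0.02948632]
t 6.15 rot [ 0.13  0.06 -0.28] rows 1.0 then shift [12.2 -2.2  1.6] rows 1.0 | same shift in present axes [12.2 -2.2  1.6] grasp@ [0.5412 0.0773 0.0907] board [92.6 40.6 45.6]
```

Emit:
drive_tool:
  moves: [20,0,0,1,0,0,0,20,0,0,1,0,0,0,20,0,0,0,0,0,0]

```text
t: 6.45
tool_pos: [0.4991, 0.0867, 0.2501]
orientation: [2.282, 1.832, 0.243]
force: [-0.4, 0.1, 0.2]
opening: 0.0437
gripper_force: 11.9
```

Emit:
drive_tool:
  moves: [20,0,0,1,0,0,0,20,0,0,1,0,0,0,20,0,0,0,0,0,0]

```text
t: 6.75
tool_pos: [0.4995, 0.0869, 0.2492]
orientation: [2.282, 1.833, 0.243]
force: [-8.7, 1.5, 12.7]
opening: 0.0439
gripper_force: 12.0
```

```bash
python3 - <<'E'
from plan import *
s,R,g=cur(); print(R.T@s['force'])
plan(onboard(0),B2W([90,53,44]))
E
```

```text
[ -0.4618278   -5.2226562  -14.56689257]
t 6.75 rot [ 0.1   0.04 -0.26] rows 1.0 then shift [11.9 -2.2 -1.5] rows 1.0 | same shift in present axes [11.9 -2.3 -1.6] grasp@ [0.5421 0.0775 0.0877] board [92.5 41.  42.5]
```

Emit:
drive_tool:
  moves: [20,0,0,-1.5,0,0,0,20,5,0,0,0,0,0,20,4,0,0,0,0,0,20,0,0,0,0,0,0]

```text
t: 7.15
tool_pos: [0.5011, 0.0959, 0.2494]
orientation: [2.282, 1.833, 0.243]
force: [-0.2, -0.5, -1.8]
opening: 0.0438
gripper_force: 12.0
```

Emit:
drive_tool:
  moves: [20,1,0,0,0,0,0,20,1,0,0,0,0,0,20,0,0,0,0,0,0]

```text
t: 7.45
tool_pos: [0.5016, 0.0974, 0.2496]
orientation: [2.282, 1.832, 0.243]
force: [-0.5, -0.4, -0.3]
opening: 0.0441
gripper_force: 12.0
```

```bash
python3 - <<'E'
from plan import *
s,R,g=cur(); print(R.T@s['force'])
plan(onboard(0),B2W([90,53,44]))
E
```

```text
[-0.45386513 -0.48484985  0.19125565]
t 7.45 rot [ 0.11  0.06 -0.27] rows 1.0 then shift [ 1.1 -2.1 -1.1] rows 1.0 | same shift in present axes [ 1.1 -2.1 -1.1] grasp@ [0.5441 0.0881 0.0881] board [92.4 51.7 42.9]
```

Emit:
drive_tool:
  moves: [20,0.8,0,0,0,0,0,20,0,0,0,0,0,0]

```text
t: 7.65
tool_pos: [0.5017, 0.0982, 0.2496]
orientation: [2.282, 1.832, 0.243]
force: [0.1, 1.6, -0.7]
opening: 0.044
gripper_force: 12.0
```

Emit:
drive_tool:
  moves: [20,0.8,0,0,0,0,0,20,0,0,0,0,0,0]

```text
t: 7.85
tool_pos: [0.5019, 0.099, 0.2497]
orientation: [2.282, 1.832, 0.243]
force: [0.4, -0.1, -0.9]
opening: 0.0441
gripper_force: 12.0
```

Emit:
drive_tool:
  moves: [20,0.8,0,0,0,0,0,20,0,0,0,0,0,0]

```text
t: 8.05
tool_pos: [0.502, 0.0996, 0.2496]
orientation: [2.282, 1.832, 0.243]
force: [-0.8, -1.4, 0.0]
opening: 0.0438
gripper_force: 12.0
```

Emit:
drive_tool:
  moves: [20,0.8,0,0,0,0,0,20,0,0,0,0,0,0]

```text
t: 8.25
tool_pos: [0.5022, 0.1, 0.2497]
orientation: [2.281, 1.832, 0.241]
force: [-2.8, -6.2, 1.9]
opening: 0.0438
gripper_force: 12.0
```

Emit:
drive_tool:
  moves: [20,0.5,0,0,0,0,0,20,0,0,0,0,0,0]

```text
t: 8.45
tool_pos: [0.5022, 0.1002, 0.2497]
orientation: [2.281, 1.831, 0.24]
force: [-3.1, -6.3, 3.5]
opening: 0.0439
gripper_force: 12.0
```

```bash
python3 - <<'E'
from plan import *
s,R,g=cur(); print(R.T@s['force'],R.T@s['wrist_torque'])
plan(onboard(0),B2W([90,53,44]))
E
```

```text
[-6.8034326  -0.70937182 -3.82164646] [ 0.31603158 -1.37252929 -0.12723474]
t 8.45 rot [ 0.09  0.18 -0.26] rows 1.0 then shift [-1.8 -2.2 -1. ] rows 1.0 | same shift in present axes [-1.8 -2.2 -1. ] grasp@ [0.5447 0.0905 0.0881] board [92.4 54.3 43. ]
```

Emit:
drive_tool:
  moves: [20,-0.7,0,0.4,0,0,0,20,0,0,0,0,0,0,60,0,0,0,0,0,0,60,0,0,0,0,0,0,60,0,0,-20,0,0,0,60,0,0,-40,0,0,0,0,-48,0,0,0,0,0,0,-48,0,0,0,0,0]

```text
t: 9.25
tool_pos: [0.4667, 0.0105, 0.3092]
orientation: [2.275, 1.836, 0.249]
force: [1.0, -1.9, 0.1]
opening: 0.0486
gripper_force: 0.0
```

```bash
python3 - <<'E'
from plan import *
plan(onboard(0),B2W([92,-42,23]))
c=cam('top'); cv2.imwrite('pics/b.png',cv2.resize(c['color'][150:280,230:370,::-1],None,fx=4,fy=4))
c=cam('side'); cv2.imwrite('pics/bs.png',cv2.resize(c['color'][150:300,240:400,::-1],None,fx=4,fy=4))
E
```

```text
t 9.25 rot [ 0.35 -0.07 -0.02] rows 1.0 then shift [-1.6 -0.3 81.6] rows 2.0 | same shift in present axes [-1.7 -0.8 81.5] grasp@ [0.51   0.0014 0.1479] board [ 93.3 -40.2 104.6]
```

View pics/bs.png

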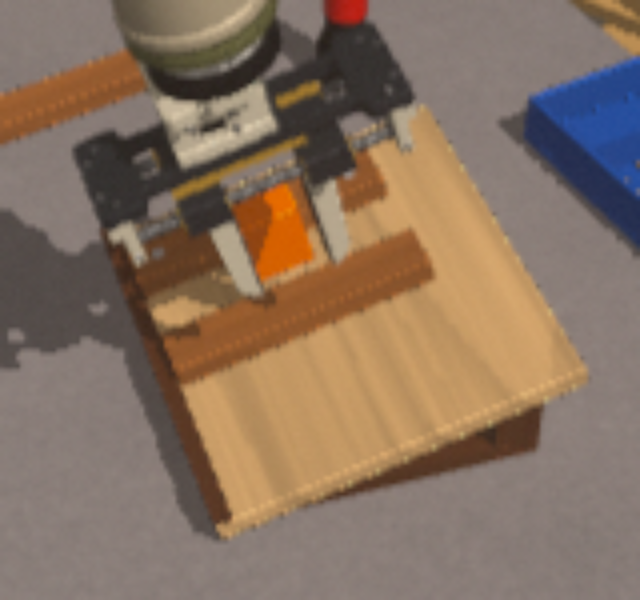

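The block stands upright on the board, against the screwed slat (crop (275,235)), and the open fingers are clear of it. Next: close the fingers, go down to the right of slat A and push.

Emit:
drive_tool:
  moves: [0,-2,0,0,0,0,0,0,0,0,20,0,0,0,0,0,0,30,0,0,0,0,0,0,31,0,0,0,0,0,0,0,0,0,0,0,6,0,0,0,0,0,0,6,0,0,0,0,0,0,0,0,0,0,0,0]

```text
t: 10.15
tool_pos: [0.4892, 0.0165, 0.2292]
orientation: [2.281, 1.834, 0.244]
force: [-0.2, 0.3, -0.4]
opening: 0.0004
gripper_force: 0.0
```

```bash
python3 - <<'E'
from plan import *
s,R,g=cur(); print(R.T@s['force'],s['opening'])
plan(onboard(0),B2W([92,-3,23]))
E
```

```text
[ 0.19621005 -0.36867862  0.32093583] 0.00042023353641517465
t 10.15 rot [ 0.12  0.01 -0.19] rows 1.0 then shift [26.8  0.3 -1.1] rows 1.0 | same shift in present axes [26.8  0.3 -1.1] grasp@ [0.5318 0.0073 0.0676] board [ 92.  -29.8  21.9]
```

Emit:
drive_tool:
  moves: [0,4,0,0,0,0,0,0,4,0,0,0,0,0,0,4,0,0,0,0,0,0,4,0,0,0,0,0,0,3,0,0,0,0,0,0,0,0,0,0,0,0]

```text
t: 10.75
tool_pos: [0.4932, 0.0341, 0.229]
orientation: [2.282, 1.832, 0.244]
force: [0.8, 0.2, 0.2]
opening: 0.0005
gripper_force: 0.0
```

Emit:
drive_tool:
  moves: [0,2,0,0,0,0,0,0,2,0,0,0,0,0,0,2,0,0,0,0,0,0,0,0,0,0,0,0]

```text
t: 11.15
tool_pos: [0.4945, 0.0395, 0.2289]
orientation: [2.281, 1.832, 0.243]
force: [-1.1, -2.0, 1.0]
opening: 0.0004
gripper_force: 1.4
```

Emit:
drive_tool:
  moves: [0,1,0,0,0,0,0,0,0,0,0,0,0,0]

```text
t: 11.35
tool_pos: [0.4946, 0.0398, 0.229]
orientation: [2.281, 1.832, 0.241]
force: [-2.0, -7.5, 2.5]
opening: 0.0005
gripper_force: 3.9
```

```bash
python3 - <<'E'
from plan import *
s,R,g=cur(); print(R.T@s['force'],s['opening'])
plan(onboard(0),B2W([92,-3,23]))
E
```

```text
[-7.73203875  0.28943646 -2.45425352] 0.00048157590171120314
t 11.35 rot [ 0.1   0.16 -0.26] rows 1.0 then shift [ 2.9  0.  -1.4] rows 1.0 | same shift in present axes [ 2.9  0.  -1.4] grasp@ [0.5371 0.0301 0.0674] board [92.2 -6.4 21.6]
```

Emit:
drive_tool:
  moves: [0,-3,0,0,0,0,0,0,-7,0,0,0,0,0,0,0,0,-40,0,0,0,60,0,0,-45,0,0,0,60,-40,0,-20,0,0,0,60,-40,0,0,0,0,0,60,-40,0,0,0,0,0,60,0,0,0,0,0,0]

```text
t: 12.15
tool_pos: [0.439, -0.0842, 0.3308]
orientation: [2.284, 1.826, 0.243]
force: [-0.4, 1.0, -0.3]
opening: 0.0356
gripper_force: 0.0
```

```bash
python3 - <<'E'
from plan import *
plan(onboard(0),B2W([92.4,54.3,43]))
c=cam('top'); np.savez('top1.npz',**c)
a=cv2.resize(c['color'][150:280,230:350,::-1],None,fx=4,fy=4)
c=cam('side'); np.savez('side1.npz',**c); b=cv2.resize(c['color'][160:290,255:390,::-1],None,fx=3,fy=4)[:,:]
cv2.imwrite('pics/c.png',np.hstack([a[:, :395],b])[:600])
E
```

```text
t 12.15 rot [ 0.2   0.19 -0.51] rows 1.0 then shift [193.2   1.3  84.3] rows 5.0 | same shift in present axes [193.4  -0.7  83.6] grasp@ [ 0.4817 -0.094   0.1694] board [  91.7 -139.4  127.3]
```

View pics/c.png

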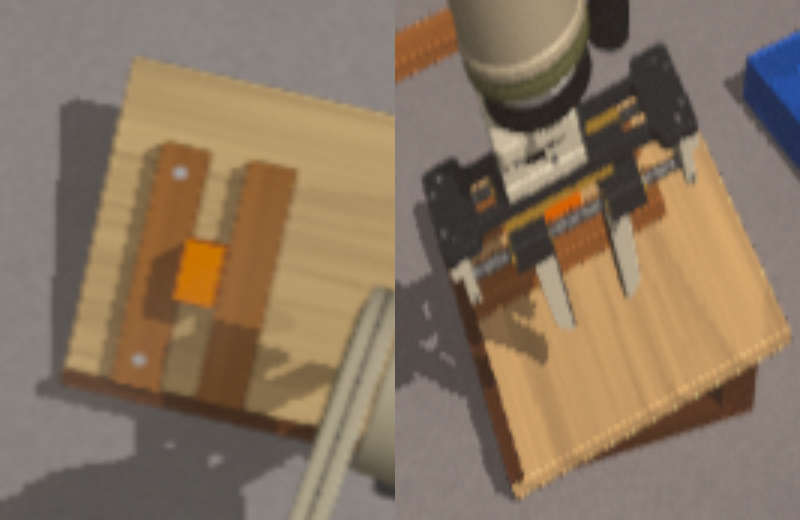

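The left view shows the block between the two parallel slats at crop (200,272), gap closed. Now regrip the block.

Emit:
drive_tool:
  moves: [65,48,0,0,0,0,-0.25,65,48,0,0,0,0,0,65,48,0,0,0,0,0,65,49,0,0,0,0,0,65,0,0,30,0,0,0,65,0,0,30,0,0,0,65,0,0,14,0,0,0,65,0,0,0,0,0,0]

```text
t: 13.05
tool_pos: [0.4986, 0.1046, 0.2559]
orientation: [2.279, 1.841, 0.237]
force: [0.0, 0.4, 0.7]
opening: 0.0647
gripper_force: 0.0
```

```bash
python3 - <<'E'
from plan import *
plan(onboard(0),B2W([92.4,54.3,43]))
E
```

```text
t 13.05 rot [-0.18  0.13  0.06] rows 1.0 then shift [-4.   2.9  7.2] rows 1.0 | same shift in present axes [-4.   3.   7.2] grasp@ [0.5403 0.0952 0.0942] board [88.9 57.9 50.2]
```

Emit:
drive_tool:
  moves: [65,-4,3,5,0,0,0,65,0,0,2,0,0,0,65,0,0,0,0,0,0,20,0,0,0,0,0,0,20,0,0,0,0,0,0,20,0,0,0,0,0,0,20,0,0,0,0,0,0,20,0,0,0,0,0,0]
  grip_force: 10

```text
t: 13.85
tool_pos: [0.5035, 0.099, 0.253]
orientation: [2.278, 1.837, 0.243]
force: [-3.8, -0.2, 4.5]
opening: 0.0441
gripper_force: 10.0
```

```bash
python3 - <<'E'
from plan import *
s,R,g=cur(); print(R.T@s['force'],s['opening'])
plan(onboard(0),B2W([92.4,54.3,43]))
E
```

```text
[-1.03671514 -2.4010686  -5.28754595] 0.04411190582271944
t 13.85 rot [ 0.11  0.06 -0.02] rows 1.0 then shift [ 0.4 -2.1  2.8] rows 1.0 | same shift in present axes [ 0.4 -2.1  2.8] grasp@ [0.5461 0.0896 0.0915] board [94.8 53.7 45.8]
```

Emit:
drive_tool:
  moves: [20,0,0,-3,0,0,0,20,0,0,-20,0,0,0,20,0,0,-40,0,0,0,20,-35,0,0,0,0,0,20,-35,-2,0,0,0,0,20,0,0,0,0,0,0,20,0,0,0,0,0,0]

```text
t: 14.55
tool_pos: [0.4707, 0.034, 0.3132]
orientation: [2.279, 1.834, 0.243]
force: [0.3, 1.4, -0.2]
opening: 0.044
gripper_force: 10.0
```

```bash
python3 - <<'E'
from plan import *
s,R,g=cur(); print(R.T@s['force'],s['opening'])
plan(onboard(0),B2W([92.4,-14,48]))
E
```

```text
[ 1.40981549 -0.07758125  0.13517782] 0.0440299411316806
t 14.55 rot [ 0.14  0.07 -0.14] rows 1.0 then shift [ 2.7  0.  60.7] rows 2.0 | same shift in present axes [ 2.7 -0.1 60.7] grasp@ [0.5134 0.0245 0.1517] board [ 92.8 -16.8 108.7]
```

Emit:
drive_tool:
  moves: [20,2.7,0,25,0,0,-0.14,20,0,0,25,0,0,0,20,0,0,9.5,0,0,0,20,0,0,0,0,0,0,20,0,0,1.2,0,0,0,20,0,0,0,0,0,0]

```text
t: 15.15
tool_pos: [0.4873, 0.034, 0.2557]
orientation: [2.274, 1.839, 0.244]
force: [-0.0, -0.0, -0.7]
opening: 0.0441
gripper_force: 10.0
```

```bash
python3 - <<'E'
from plan import *
s,R,g=cur(); print(R.T@s['force'],s['opening'])
plan(onboard(0),B2W([92.4,-10.6,45.5]))
E
```

```text
[-0.01761181 -0.19677029  0.69387972] 0.04414434025462561
t 15.15 rot [0.2  0.03 0.13] rows 1.0 then shift [ 2.5 -0.8  3.4] rows 1.0 | same shift in present axes [ 2.5 -0.8  3.4] grasp@ [0.5302 0.0246 0.0942] board [ 93.8 -13.2  48.9]
```

Emit:
drive_tool:
  moves: [20,2.2,0,0,0,0,0.13,20,0,0,2,0,0,0,20,0,0,0.8,0,0,0,20,0,0,0,0,0,0,20,0,0,0,0,0,0]

```text
t: 15.65
tool_pos: [0.4883, 0.0358, 0.2525]
orientation: [2.277, 1.837, 0.244]
force: [-3.0, 1.3, 5.8]
opening: 0.0441
gripper_force: 10.0
```

```bash
python3 - <<'E'
from plan import *
s,R,g=cur(); print(R.T@s['force'],s['opening'])
plan(onboard(0),B2W([92.4,-10.6,45.5]))
E
```

```text
[ 0.59651463 -1.6106315  -6.41897316] 0.044061748743438565
t 15.65 rot [ 0.16  0.04 -0.01] rows 1.0 then shift [ 0.5 -0.5  0.2] rows 1.0 | same shift in present axes [ 0.5 -0.5  0.2] grasp@ [0.531  0.0265 0.091 ] board [ 93.3 -11.2  45.7]
```

Emit:
drive_tool:
  moves: [20,0,0,-0.5,0,0,0,20,0.7,0,0,0,0,0,20,0,0,0,0,0,0]

```text
t: 15.95
tool_pos: [0.4881, 0.0363, 0.2524]
orientation: [2.277, 1.837, 0.242]
force: [-2.0, -1.3, 3.6]
opening: 0.044
gripper_force: 10.0
```

```bash
python3 - <<'E'
from plan import *
s,R,g=cur(); print(R.T@s['force'],s['opening'])
plan(onboard(0),B2W([92.4,-10.6,45.5]))
E
```

```text
[-1.75004598 -0.68755737 -3.90345736] 0.04398616300748231
t 15.95 rot [ 0.13  0.07 -0.02] rows 1.0 then shift [ 0.1 -0.2  0.2] rows 1.0 | same shift in present axes [ 0.1 -0.2  0.2] grasp@ [0.5307 0.0269 0.0909] board [ 93.  -10.9  45.7]
```

Emit:
drive_tool:
  moves: [65,0,0,0,0,0,0,65,0,0,0,0,0,0,65,0,0,0,0,0,0,65,0,0,-25,0,0,0,65,0,0,-45,0,0,0,65,0,0,-45,0,0,0,65,0,0,0,0,0,0]

```text
t: 16.65
tool_pos: [0.4599, 0.0432, 0.3707]
orientation: [2.271, 1.832, 0.255]
force: [1.3, 0.6, 0.8]
opening: 0.0653
gripper_force: 0.0
```

```bash
python3 - <<'E'
from plan import *
s,R,g=cur(); print(s['opening'],s['q'].round(2))
c=cam('side')
# B long edges yaw check from first side/top images, sub-pixel via side faces
ct=dict(np.load('top0.npz'))
hsv=cv2.cvtColor(ct['color'],cv2.COLOR_RGB2HSV)
m=((hsv[...,1]>100)&(hsv[...,0]<18)&(hsv[...,2]>115)); m[:195]=0;m[270:]=0;m[:,:175]=0;m[:,200:]=0
pts=np.argwhere(m)[:,::-1].astype(float)
X=onplane(ct,pts,np.array([0,0,1.]),.018); ce=X.mean(0); w,v=np.linalg.eigh(np.cov((X-ce)[:,:2].T)); e=v[:,1]; e*=np.sign(e[0]); y=np.degrees(np.arctan2(e[1],e[0])); print('B',ce,y)
q=(X-ce)[:,:2]@np.c_[e,[-e[1],e[0]]]; print(q.min(0),q.max(0))
plan(down(y-90),np.array([ce[0],ce[1],.12]))
E
```

```text
0.06534153240419012 [ 0.01 -0.38  2.03 -0.06  1.22  0.23]
B [0.51120957 0.36790233 0.018     ] 3.2245262246480393
[-0.08799396 -0.01688292] [0.08947631 0.01686517]
t 16.7 rot [ 13.25 -10.15  74.08] rows 9.0 then shift [  69.8 -321.4   80.3] rows 7.0 | same shift in present axes [328.3 -39.1  72.8] grasp@ [0.5034 0.0338 0.2064] board [ 95.7  -9.9 164.5]
```

Emit:
drive_tool:
  moves: [65,0,0,0,1.47,-1.13,8.23,65,0,0,0,1.47,-1.13,8.23,65,0,0,0,1.47,-1.13,8.23,65,0,0,0,1.47,-1.13,8.23,65,0,0,0,1.47,-1.13,8.23,65,0,0,0,1.47,-1.13,8.23,65,0,0,0,1.47,-1.13,8.23,65,0,0,0,1.47,-1.13,8.23]

```text
t: 17.5
tool_pos: [0.4585, 0.0429, 0.3617]
orientation: [3.103, 0.302, 0.014]
force: [-0.4, 0.3, -0.2]
opening: 0.065
gripper_force: 0.0
```

Emit:
drive_tool:
  moves: [65,0,0,0,1.47,-1.13,8.23,65,10,-45.9,11.5,0,0,0,65,10,-45.9,11.5,0,0,0,65,10,-45.9,11.5,0,0,0,65,10,-45.9,11.5,0,0,0,65,10,-45.9,11.5,0,0,0,65,10,-45.9,11.5,0,0,0,65,10,-45.9,11.5,0,0,0]

```text
t: 18.3
tool_pos: [0.5096, 0.3693, 0.2798]
orientation: [3.139, 0.088, -0.015]
force: [0.9, 0.3, 1.3]
opening: 0.0649
gripper_force: 0.0
```

Emit:
drive_tool:
  moves: [65,0,0,0,0,0,0]

```text
t: 18.4
tool_pos: [0.5083, 0.3716, 0.2764]
orientation: [3.138, 0.094, -0.023]
force: [-0.9, -0.5, -0.0]
opening: 0.0651
gripper_force: 0.0
```

```bash
python3 - <<'E'
from plan import *
s,R,g=cur(); print(s['opening'],s['q'].round(2))
plan(down(3.2-90),np.array([.511,.3679,.022]))
E
```

```text
0.06512985318822102 [0.55 0.31 1.53 0.01 1.32 2.06]
t 18.4 rot [0.12 0.84 0.23] rows 1.0 then shift [ 2.5  3.8 87.1] rows 2.0 | same shift in present axes [ 3.7  3.7 87. ] grasp@ [0.5059 0.3711 0.1091] board [  4.  320.3  88.3]
```

Emit:
drive_tool:
  moves: [65,2.5,3.8,30,0,0.84,0.2,65,0,0,35,0,0,0,65,0,0,22,0,0,0,65,0,0,0,0,0,0,20,0,0,0,0,0,0,20,0,0,0,0,0,0,20,0,0,0,0,0,0,20,0,0,0,0,0,0]
  grip_force: 25

```text
t: 19.2
tool_pos: [0.5136, 0.3644, 0.1971]
orientation: [-3.139, -0.082, -0.015]
force: [0.1, 2.5, 0.8]
opening: 0.0379
gripper_force: 0.5
```

Emit:
drive_tool:
  moves: [20,0,0,0,0,0,0,20,0,0,0,0,0,0]

```text
t: 19.4
tool_pos: [0.5135, 0.3644, 0.197]
orientation: [-3.139, -0.083, -0.015]
force: [0.3, 0.8, 6.1]
opening: 0.0357
gripper_force: 25.0
```

```bash
python3 - <<'E'
from plan import *
s,R,g=cur(); print(s['opening'],s['gripper_force'],R.T@s['force'])
plan(down(3.2-90),np.array([.511,.3679,.021]))
E
```

```text
0.035673057860962934 25.002461671829224 [ 0.41056428 -0.78916376 -6.07443055]
t 19.4 rot [-0.07 -0.53 -0.19] rows 1.0 then shift [-2.3 -3.6  8.7] rows 1.0 | same shift in present axes [-2.4 -3.6  8.6] grasp@ [0.5151 0.3647 0.0297] board [ -6.6 316.    9. ]
```

Emit:
drive_tool:
  moves: [50,0,0,0,0,0,0,50,0,0,0,0,0,0,50,-2.5,0,4,0,-0.5,0,50,0,0,3.5,0,0,0,50,0,0,0,0,0,0,20,0,0,0,0,0,0,20,0,0,0,0,0,0,20,0,0,0,0,0,0]

```text
t: 20.2
tool_pos: [0.5104, 0.3638, 0.1876]
orientation: [3.14, 0.082, -0.003]
force: [-0.5, -0.3, -0.8]
opening: 0.0357
gripper_force: 25.0
```

```bash
python3 - <<'E'
from plan import *
s,R,g=cur(); print(s['opening'],s['gripper_force'],R.T@s['force'])
plan(onboard(-90),B2W([90,-75,23+70]))
E
```

```text
0.03572014879519774 24.999525547027588 [-0.53355185  0.23966252  0.76199627]
t 20.2 rot [-1.97 15.03 15.13] rows 3.0 then shift [ 60.  389.1 -97.6] rows 9.0 | same shift in present axes [ -70.8  384.  -109.6] grasp@ [0.51   0.3637 0.0203] board [-13.6 314.    1.1]
```

Emit:
drive_tool:
  moves: [20,0,0,-30,0,0,0,20,0,0,-45,0,0,0,20,0,0,-45,0,0,0,20,0,0,0,-0.66,5.01,5.04,20,0,0,0,-0.66,5.01,5.04,20,0,0,0,-0.66,5.01,5.04,20,0,0,0,0,0,0]

```text
t: 20.9
tool_pos: [0.5098, 0.364, 0.3075]
orientation: [3.069, -0.328, 0.406]
force: [-1.4, 0.4, -2.0]
opening: 0.0361
gripper_force: 25.0
```

```bash
python3 - <<'E'
from plan import *
s,R,g=cur(); print(s['opening'],s['gripper_force'],R.T@s['force'])
plan(onboard(-90),B2W([94,-72,23+70]))
E
```

```text
0.036139202398828334 25.000668168067932 [-1.92877606 -0.07822967  1.56213188]
t 20.9 rot [ 0.02 -0.09 -0.01] rows 1.0 then shift [ 33.5 386.2  18.3] rows 8.0 | same shift in present axes [ 33.6 386.2  18.5] grasp@ [0.5524 0.3548 0.146 ] board [ 60.7 314.2 111.3]
```

Emit:
drive_tool:
  moves: [20,4,48,0,0,0,0,20,4,48,0,0,0,0,20,4,48,0,0,0,0,20,4,48,0,0,0,0,20,4,48,0,0,0,0,20,4,48,3,0,0,0,20,5,48,5,0,0,0,20,4.5,50,10,0,0,0]

```text
t: 21.7
tool_pos: [0.4651, -0.0217, 0.3002]
orientation: [3.072, -0.323, 0.406]
force: [1.7, 0.0, -1.0]
opening: 0.0359
gripper_force: 25.0
```

Emit:
drive_tool:
  moves: [20,0,0,0,0,0,0,20,0,0,0,0,0,0]

```text
t: 21.9
tool_pos: [0.4651, -0.0215, 0.2991]
orientation: [3.071, -0.331, 0.402]
force: [-0.6, 0.5, -1.5]
opening: 0.0361
gripper_force: 25.0
```

```bash
python3 - <<'E'
from plan import *
s,R,g=cur(); print(s['opening'],s['gripper_force'],R.T@s['force'],s['q'].round(2))
plan(onboard(-90),B2W([94,-72,20+3]))
c=cam('top'); cv2.imwrite('pics/d.png',cv2.resize(c['color'][150:280,230:370,::-1],None,fx=4,fy=4))
E
```

```text
0.03613726649372402 24.99948799610138 [-1.05161459 -0.33884985  1.23765454] [-0.15 -0.3   2.11 -0.02  1.08  1.64]
t 21.9 rot [-0.03  0.1  -0.11] rows 1.0 then shift [-0.8 -0.  70.5] rows 2.0 | same shift in present axes [-0.6  0.  70.5] grasp@ [ 0.5072 -0.0305  0.1374] board [ 94.5 -71.9  93.5]
```

View pics/d.png

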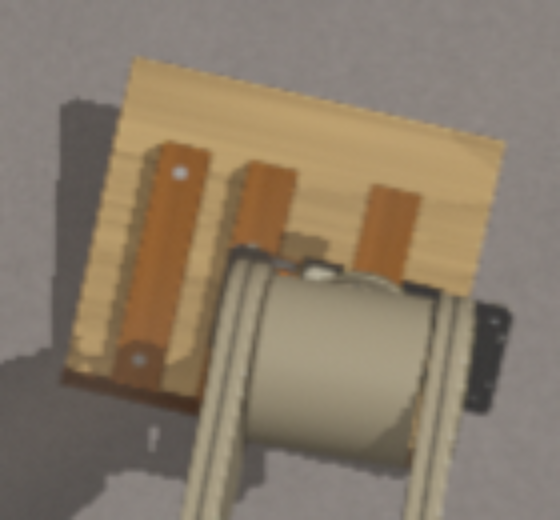

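Emit:
drive_tool:
  moves: [20,0,0,30,0,0,0,20,0,0,30,0,0,0,20,0,0,8,0,0,0,20,0,0,0,0,0,0,20,0,0,1,0,0,0,20,0,0,0,0,0,0]

```text
t: 22.55
tool_pos: [0.4835, -0.0235, 0.2342]
orientation: [3.07, -0.326, 0.408]
force: [-0.0, 0.4, -1.4]
opening: 0.0356
gripper_force: 25.0
```

```bash
python3 - <<'E'
from plan import *
s,R,g=cur(); print(s['opening'],s['gripper_force'],R.T@s['force'],R.T@s['wrist_torque'])
plan(onboard(-90),B2W([94,-72,20]))
E
```

```text
0.03559971711365457 24.9995094537735 [-0.45253017 -0.3697879   1.35920363] [-0.04713828 -0.32459927 -0.00290693]
t 22.55 rot [-0.02 -0.14  0.06] rows 1.0 then shift [-1.7  1.9  6. ] rows 1.0 | same shift in present axes [-1.8  1.9  6. ] grasp@ [ 0.5262 -0.0327  0.0727] board [ 96.1 -70.   26. ]
```

Emit:
drive_tool:
  moves: [20,0,0,4,0,0,0,20,0,0,1,0,0,0,20,0,0,0,0,0,0]

```text
t: 22.85
tool_pos: [0.4842, -0.0242, 0.2281]
orientation: [3.07, -0.328, 0.405]
force: [0.3, 0.4, -1.4]
opening: 0.0361
gripper_force: 25.0
```

Emit:
drive_tool:
  moves: [20,0,0,1,0,0,0,20,0,0,0,0,0,0]

```text
t: 23.05
tool_pos: [0.4845, -0.0243, 0.2281]
orientation: [3.07, -0.328, 0.404]
force: [-11.4, 2.1, 14.5]
opening: 0.0356
gripper_force: 25.0
```

Emit:
drive_tool:
  moves: [20,0,0,1,0,0,0,20,0,0,0,0,0,0]

```text
t: 23.25
tool_pos: [0.4847, -0.0243, 0.2279]
orientation: [3.07, -0.328, 0.404]
force: [-19.0, 2.6, 23.8]
opening: 0.0358
gripper_force: 25.0
```

```bash
python3 - <<'E'
from plan import *
s,R,g=cur(); print(s['opening'],s['gripper_force'],R.T@s['force'],R.T@s['wrist_torque'])
plan(onboard(-90),B2W([94,-72,20]))
E
```

```text
0.035783731210618 25.010497570037842 [-12.31229814   1.45075359 -27.98140679] [-0.19736467 -2.41168968  0.00960831]
t 23.25 rot [ 0.01 -0.    0.01] rows 1.0 then shift [-1.4  1.3 -0.5] rows 1.0 | same shift in present axes [-1.4  1.3 -0.5] grasp@ [ 0.5271 -0.0335  0.0663] board [ 95.5 -70.7  19.5]
```

Emit:
drive_tool:
  moves: [20,0,0,-2,0,0,0,20,-2,0,0,0,0,0,20,-1.5,0,0,0,0,0,20,0,0,0,0,0,0]

```text
t: 23.65
tool_pos: [0.4807, -0.0235, 0.2268]
orientation: [3.07, -0.328, 0.405]
force: [-1.2, -0.5, 1.6]
opening: 0.0358
gripper_force: 25.0
```

Emit:
drive_tool:
  moves: [20,-1,0,0,0,0,0,20,0,0,0,0,0,0]

```text
t: 23.85
tool_pos: [0.4799, -0.0233, 0.2266]
orientation: [3.07, -0.328, 0.405]
force: [-0.6, -0.2, 1.2]
opening: 0.0359
gripper_force: 25.0
```

Emit:
drive_tool:
  moves: [20,-1,0,0,0,0,0,20,0,0,0,0,0,0]

```text
t: 24.05
tool_pos: [0.4789, -0.0231, 0.2263]
orientation: [3.07, -0.328, 0.405]
force: [0.3, -1.2, 1.0]
opening: 0.0357
gripper_force: 25.0
```

```bash
python3 - <<'E'
from plan import *
s,R,g=cur(); print(s['opening'],s['gripper_force'],R.T@s['force'],R.T@s['wrist_torque'])
plan(onboard(-90),B2W([90,-72,20]))
E
```

```text
0.03567197403500499 24.999682903289795 [ 0.77760483  1.14160033 -0.83352491] [-0.00050522 -0.19723764 -0.05270607]
t 24.05 rot [ 0.01 -0.02  0.01] rows 1.0 then shift [ 0.7  1.3 -0.4] rows 1.0 | same shift in present axes [ 0.7  1.3 -0.4] grasp@ [ 0.5213 -0.0322  0.0648] board [ 89.3 -70.7  19.6]
```

Emit:
drive_tool:
  moves: [20,-0.8,0,0,0,0,0,20,0,0,0,0,0,0]

```text
t: 24.25
tool_pos: [0.4784, -0.0229, 0.2263]
orientation: [3.07, -0.328, 0.406]
force: [3.3, -1.1, -1.2]
opening: 0.0361
gripper_force: 25.0
```

Emit:
drive_tool:
  moves: [20,-0.8,0,0,0,0,0,20,0,0,0,0,0,0]

```text
t: 24.45
tool_pos: [0.478, -0.0228, 0.2266]
orientation: [3.069, -0.328, 0.408]
force: [4.7, -0.4, -0.3]
opening: 0.0358
gripper_force: 25.0
```

Emit:
drive_tool:
  moves: [20,-0.8,0,0,0,0,0,20,0,0,0,0,0,0]

```text
t: 24.65
tool_pos: [0.4777, -0.0228, 0.2268]
orientation: [3.069, -0.328, 0.41]
force: [6.5, -1.1, -0.7]
opening: 0.0356
gripper_force: 25.0
```

```bash
python3 - <<'E'
from plan import *
s,R,g=cur(); print(s['opening'],s['gripper_force'],R.T@s['force'],R.T@s['wrist_torque'])
plan(onboard(-90),B2W([90,-72,20]))
E
```

```text
0.03557202987356212 24.998275637626648 [ 6.18805852 -0.34870724  2.45623526] [ 2.33373281e-02  9.78595332e-01 -2.35235451e-04]
t 24.65 rot [-0.   -0.24  0.01] rows 1.0 then shift [1.8 1.4 0.4] rows 1.0 | same shift in present axes [1.8 1.4 0.4] grasp@ [ 0.5206 -0.032   0.0654] board [ 88.9 -70.6  20.4]
```

Emit:
drive_tool:
  moves: [20,1,0,0.5,0,0,0,20,0,0,0,0,0,0,46,0,0,0,0,0,0,46,0,0,0,0,0,0,46,0,0,0,0,0,0,46,0,0,-25,0,0,0,46,0,0,-45,0,0,0,30,0,45,-10,0,0,0]
  grip_force: 10

```text
t: 25.45
tool_pos: [0.4491, -0.0593, 0.3069]
orientation: [3.072, -0.318, 0.413]
force: [1.4, -1.2, 0.2]
opening: 0.042
gripper_force: 0.0
```

Emit:
drive_tool:
  moves: [0,0,0,0,0,0,-8.5,0,0,0,0,0,0,-8.5,0,0,0,0,0,0,-8.5,0,0,0,0,0,0,-8.5,0,0,0,0,0,0,-8.5,0,0,0,0,0,0,-8.5,0,0,0,0,0,0,-8.5,0,0,0,0,0,0,-8.5]

```text
t: 26.25
tool_pos: [0.4476, -0.0623, 0.3021]
orientation: [2.611, 1.393, 0.296]
force: [-0.3, 0.5, -0.6]
opening: 0.0004
gripper_force: 0.0
```

Emit:
drive_tool:
  moves: [0,0,0,0,0,0,-8.5,0,0,0,0,0,0,-8.5,0,0,0,0,0,0,-5,0,0,0,0,0,0,0]

```text
t: 26.65
tool_pos: [0.4476, -0.0623, 0.3022]
orientation: [2.278, 1.841, 0.241]
force: [0.2, -0.4, 0.2]
opening: 0.0007
gripper_force: 0.0
```

```bash
python3 - <<'E'
from plan import *
s,R,g=cur(); print(s['opening'],s['gripper_force'],R.T@s['force'],s['q'].round(2))
plan(onboard(0),B2W([92,-110,23]))
E
```

```text
0.00066432023228182 0.0 [-0.36546675  0.31028951 -0.10188542] [-0.26 -0.36  2.14  0.01  1.1  -0.05]
t 26.65 rot [-0.06 -0.    0.08] rows 1.0 then shift [ 5.6  4.6 75.6] rows 2.0 | same shift in present axes [ 5.6  4.7 75.6] grasp@ [ 0.4898 -0.0714  0.1405] board [  87.2 -115.6   98.6]
```

Emit:
drive_tool:
  moves: [0,0,4.7,25,0,0,0,0,0,0,30,0,0,0,0,0,0,20,0,0,0,0,0,0,0,0,0,0,0,0,0,0,0,0,0]

```text
t: 27.15
tool_pos: [0.4711, -0.0674, 0.2314]
orientation: [2.281, 1.838, 0.241]
force: [-0.7, -0.6, -0.0]
opening: 0.0005
gripper_force: 0.0
```

```bash
python3 - <<'E'
from plan import *
s,R,g=cur(); print(R.T@s['force'])
plan(onboard(0),B2W([92,-71.2,23]))
c=cam('top'); np.savez('top2.npz',**c); cv2.imwrite('pics/e.png',cv2.resize(c['color'][150:280,230:370,::-1],None,fx=4,fy=4))
E
```

```text
[-0.75967158 -0.53584537 -0.11416435]
t 27.15 rot [-0.08  0.   -0.09] rows 1.0 then shift [44.4 -0.2  1. ] rows 1.0 | same shift in present axes [44.4 -0.3  1. ] grasp@ [ 0.5132 -0.0765  0.0697] board [  92.  -115.6   24. ]
```

View pics/e.png

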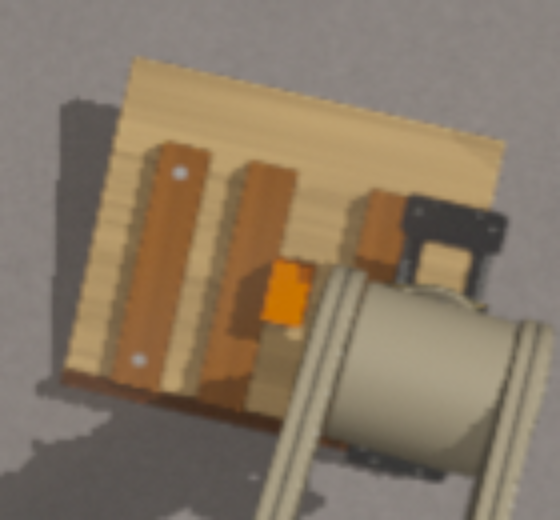

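The block stands against slat A (crop (288,292)) and slat B lies to the right, parallel, with its foot on the ledge. Now push B towards the block.

Emit:
drive_tool:
  moves: [0,5,0,1,0,0,0,0,5,0,0,0,0,0,0,5,0,0,0,0,0,0,4,0,0,0,0,0,0,4,0,0,0,0,0,0,4,0,0,0,0,0,0,4,0,0,0,0,0,0,4,0,0,0,0,0]

```text
t: 28.0
tool_pos: [0.4792, -0.0331, 0.2307]
orientation: [2.278, 1.838, 0.242]
force: [0.9, -2.0, 0.4]
opening: 0.0002
gripper_force: 0.8
```

Emit:
drive_tool:
  moves: [0,3,0,0,0,0,0,0,2,0,0,0,0,0,0,0,0,0,0,0,0]

```text
t: 28.3
tool_pos: [0.4804, -0.0283, 0.2309]
orientation: [2.278, 1.838, 0.243]
force: [3.2, -2.2, 1.5]
opening: 0.0001
gripper_force: 1.3
```

```bash
python3 - <<'E'
from plan import *
s,R,g=cur(); print(R.T@s['force'])
plan(onboard(0),B2W([92,-71.2,23]))
E
```

```text
[-1.47595253  3.88416359 -0.4739196 ]
t 28.3 rot [0.06 0.   0.01] rows 1.0 then shift [ 4.3 -0.9  0.3] rows 1.0 | same shift in present axes [ 4.3 -0.9  0.3] grasp@ [ 0.5228 -0.0375  0.0693] board [ 93.1 -75.5  23.3]
```

Emit:
drive_tool:
  moves: [0,2,0,0,0,0,0,0,1.2,0,0,0,0,0,0,0,0,0,0,0,0]

```text
t: 28.6
tool_pos: [0.481, -0.0253, 0.2308]
orientation: [2.278, 1.838, 0.243]
force: [3.5, -2.9, 1.6]
opening: 0.0006
gripper_force: 1.9
```

```bash
python3 - <<'E'
from plan import *
s,R,g=cur(); print(R.T@s['force'],s['gripper_force'])
plan(onboard(0),B2W([92,-71.2,23]))
c=cam('top'); cv2.imwrite('pics/f.png',cv2.resize(c['color'][160:270,240:350,::-1],None,fx=5,fy=5,interpolation=cv2.INTER_CUBIC))
c=cam('side'); np.savez('side2.npz',**c)
E
```

```text
[-2.06289965  4.35187961 -0.53562143] 1.9181382801616564
t 28.6 rot [0.05 0.01 0.  ] rows 1.0 then shift [ 1.2 -0.8  0.3] rows 1.0 | same shift in present axes [ 1.2 -0.8  0.3] grasp@ [ 0.5234 -0.0345  0.0693] board [ 93.  -72.4  23.3]
```

View pics/f.png

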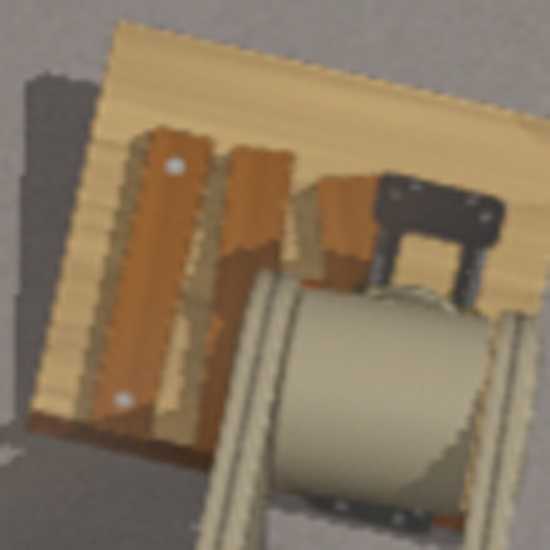

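The push went wrong. In this picture slat A's far end has moved left (gap to the screwed slat only about 18 crop px at (220,145)), and B is skewed too, because its foot was pinned at the ledge. I'll back off and measure.

Emit:
drive_tool:
  moves: [0,-4,0,0,0,0,0,0,-8,0,0,0,0,0,0,0,0,-45,0,0,0,20,0,0,-45,0,0,0,60,-48,0,-20,0,0,0,60,-48,0,0,0,0,0,60,-48,0,0,0,0,0,60,-48,0,0,0,0,0]

```text
t: 29.5
tool_pos: [0.4091, -0.2184, 0.336]
orientation: [2.278, 1.84, 0.243]
force: [0.6, 0.0, -0.4]
opening: 0.0359
gripper_force: 0.0
```

```bash
cat > meas.py <<'E'
from plan import *
def slats(c):
    """slat tops & block in top view -> board coords (mm), from line fits to the left/right edges row by row"""
    hsv=cv2.cvtColor(c['color'],cv2.COLOR_RGB2HSV).astype(int)
    v,u=np.mgrid[:480,:640]; uv=np.c_[u.ravel(),v.ravel()]
    X=W2B(onplane(c,uv,RB[:,2],(OB+RB@[0,0,.018])@RB[:,2])).reshape(480,640,3)
    inb=(X[...,0]>-2)&(X[...,0]<235)&(X[...,1]>-138)&(X[...,1]<125)
    brown=(inb&(hsv[...,1]>138)&(hsv[...,0]<17)&(hsv[...,2]>60)).astype(np.uint8)
    return X,brown,hsv,inb
def rep(c):
    X,b,hsv,inb=slats(c)
    org=inb&(hsv[...,1]>225)
    b[cv2.dilate(org.astype(np.uint8),np.ones((3,3)))>0]=0
    for x0 in range(15,200,15):   # sections
        m=(np.abs(X[...,0]-x0)<7.5); y=X[...,1]
        h,_=np.histogram(y[m&(b>0)],bins=np.arange(-140,126,3)); H,_=np.histogram(y[m],bins=np.arange(-140,126,3))
        f=h/np.maximum(H,1); f=np.r_[0,f,0]; e=[]
        for i in range(1,len(f)):
            if (f[i]>.5)!=(f[i-1]>.5): e.append(round(-140-1.5+3*(i-1)+3*(.5-f[i-1])/(f[i]-f[i-1]),1))
        print(x0,e)
    uv=np.argwhere(org)[:,::-1]
    if len(uv)>20:
        m2=org&(hsv[...,2]>.85*np.percentile(hsv[...,2][org],90)); r=cv2.minAreaRect(np.argwhere(m2)[:,::-1].astype(np.float32))
        Y=W2B(onplane(c,cv2.boxPoints(r),RB[:,2],(OB+RB@[0,0,.05])@RB[:,2])); d1,d2=Y[1]-Y[0],Y[2]-Y[1]; d=d1 if np.linalg.norm(d1)>np.linalg.norm(d2) else d2
        print('block',Y.mean(0).round(1),'size',np.linalg.norm(d1).round(1),np.linalg.norm(d2).round(1),'yaw rel board',np.degrees(np.arctan2(d[1],d[0])).round(1))
E
python3 - <<'E'
from meas import *
plan(onboard(0),B2W([92,-10,60]))
print('initial');rep(dict(np.load('top0.npz')))
print('top2 (before push)');rep(dict(np.load('top2.npz')))
c=cam('top');np.savez('top3.npz',**c);print('now');rep(c)
E
```

```text
t 29.5 rot [ 0.02 -0.04  0.04] rows 1.0 then shift [266.3   0.3  72.5] rows 6.0 | same shift in present axes [266.3   0.5  72.6] grasp@ [ 0.4515 -0.2275  0.1744] board [  91.7 -276.2  132.5]
initial
15 [np.float64(-22.0), np.float64(13.4), np.float64(67.0), np.float64(80.0), np.float64(88.0), np.float64(100.4)]
30 [np.float64(-22.0), np.float64(13.4), np.float64(67.4), np.float64(100.8)]
45 [np.float64(-22.7), np.float64(13.8), np.float64(67.0), np.float64(102.0)]
60 [np.float64(-22.0), np.float64(13.4), np.float64(67.0), np.float64(102.0)]
75 [np.float64(-22.2), np.float64(13.8), np.float64(66.7), np.float64(103.0)]
90 [np.float64(-22.5), np.float64(13.4), np.float64(66.6), np.float64(103.0)]
105 [np.float64(-21.5), np.float64(13.0), np.float64(66.2), np.float64(102.9)]
120 [np.float64(-20.8), np.float64(13.4), np.float64(67.0), np.float64(103.3)]
135 [np.float64(-21.0), np.float64(13.8), np.float64(66.6), np.float64(102.6)]
150 [np.float64(-21.5), np.float64(13.3), np.float64(67.0), np.float64(103.3)]
165 [np.float64(-22.0), np.float64(14.0), np.float64(66.7), np.float64(84.6), np.
[... 2488 characters left out ...]
.float64(13.4), np.float64(49.4), np.float64(67.0), np.float64(103.3)]
135 [np.float64(-45.0), np.float64(-9.5), np.float64(15.7), np.float64(51.7), np.float64(66.6), np.float64(103.0)]
150 [np.float64(-39.0), np.float64(-3.0), np.float64(16.4), np.float64(53.5), np.float64(66.6), np.float64(103.3)]
165 [np.float64(-35.3), np.float64(1.8), np.float64(18.2), np.float64(54.0), np.float64(66.2), np.float64(82.0), np.float64(88.4), np.float64(103.0)]
180 [np.float64(-28.6), np.float64(-24.5), np.float64(21.6), np.float64(38.5), np.float64(47.5), np.float64(52.0), np.float64(73.0), np.float64(77.5), np.float64(85.0), np.float64(92.5)]
195 []
block [90.8 -4.2 50. ] size 41.8 26.2 yaw rel board 3.3
```

Emit:
drive_tool:
  moves: [60,44,-10,7,0,0,0,60,44,-10,7,0,0,0,60,44,-10,7,0,0,0,60,44,-10,7,0,0,0,60,44,-10,0,0,0,0,60,0,0,0,0,0,8.02,60,0,0,0,0,0,8.02,60,0,0,0,0,0,8.02]

```text
t: 30.35
tool_pos: [0.4161, 0.0076, 0.2952]
orientation: [2.646, 1.335, 0.301]
force: [0.1, -0.1, -0.4]
opening: 0.0599
gripper_force: 0.0
```

Emit:
drive_tool:
  moves: [60,0,0,0,0,0,8.02,60,0,0,0,0,0,8.02,60,0,0,0,0,0,8.02,60,0,0,0,0,0,8.02,60,0,0,0,0,0,8.02,60,0,0,0,0,0,8.02,60,0,0,0,0,0,0,60,0,0,0,0,0,0]

```text
t: 31.15
tool_pos: [0.4164, 0.0068, 0.2956]
orientation: [3.045, 0.156, 0.386]
force: [-0.9, -1.1, -1.4]
opening: 0.0601
gripper_force: 0.0
```

```bash
python3 - <<'E'
from meas import *
print(robot.read_state()['opening'])
plan(onboard(-72.2),B2W([42,-56,22]))
E
```

```text
0.06011768597708882
t 31.15 rot [-0.01  0.06  0.26] rows 1.0 then shift [-0.5  1.2 81.9] rows 2.0 | same shift in present axes [-0.4  1.2 81.9] grasp@ [ 0.4586 -0.0024  0.1339] board [ 41.9 -54.7 103.9]
```

Emit:
drive_tool:
  moves: [60,0,1.2,30,0,0,0,60,0,0,30,0,0,0,60,0,0,21.5,0,0,0,60,0,0,0,0,0,0,20,0,0,0,0,0,0,20,0,0,0,0,0,0,20,0,0,0,0,0,0,20,0,0,0,0,0,0]
  grip_force: 25

```text
t: 31.95
tool_pos: [0.4379, 0.0011, 0.2187]
orientation: [3.045, 0.15, 0.391]
force: [-2.7, 0.0, 5.2]
opening: 0.0359
gripper_force: 25.0
```

Emit:
drive_tool:
  moves: [20,0,0,0,0,0,0,20,0,0,-1,0,0,0,20,0,0,0,0,0,-6,20,0,0,0,0,0,-6,20,0,0,0,0,0,-6,20,0,10,0,0,0,0,20,0,10,0,0,0,0,20,0,0,0,0,0,0]

```text
t: 32.75
tool_pos: [0.4454, -0.0179, 0.2219]
orientation: [2.95, 0.614, 0.364]
force: [-0.5, 0.2, -0.8]
opening: 0.0376
gripper_force: 23.5
```

```bash
python3 - <<'E'
from meas import *
s,R,g=cur();print(s['opening'],s['gripper_force'],R.T@s['force'])
plan(onboard(-90),B2W([38.3,-78,20]))
E
```

```text
0.03755622595292721 23.54441363364458 [-0.51173928 -0.47171294  0.6551593 ]
t 32.75 rot [ 3.000e-02 -5.000e-02  3.572e+01] rows 5.0 then shift [-17.1   5.3   4. ] rows 1.0 | same shift in present axes [-17.   -5.7   4. ] grasp@ [ 0.4878 -0.0271  0.0603] board [ 55.6 -72.8  24. ]
```

I turned it the wrong way; reversing now.

Emit:
drive_tool:
  moves: [20,0,0,0,0,0,7.14,20,0,0,0,0,0,7.14,20,0,0,0,0,0,7.14,20,0,0,0,0,0,7.14,20,0,0,0,0,0,7.14,20,-4,3,1,0,0,0,20,-4,3,1,0,0,0,20,-3,0,0,0,0,0]

```text
t: 33.55
tool_pos: [0.4355, -0.0211, 0.2192]
orientation: [3.069, -0.32, 0.415]
force: [2.7, -0.8, 9.7]
opening: 0.0371
gripper_force: 23.9
```

```bash
python3 - <<'E'
from meas import *
s,R,g=cur();print(s['opening'],s['gripper_force'],R.T@s['force'])
plan(onboard(-90),B2W([38.3,-78,20]))
c=cam('top');np.savez('top4.npz',**c);rep(c)
E
```

```text
0.03710827320976803 23.892324697226286 [ 5.33084253  0.19246049 -8.61792486]
t 33.55 rot [-0.03 -0.41  0.27] rows 1.0 then shift [-7.8  0.   3.7] rows 1.0 | same shift in present axes [-7.8  0.   3.7] grasp@ [ 0.479  -0.0305  0.0579] board [ 47.3 -77.9  23.7]
15 [np.float64(26.0), np.float64(41.0), np.float64(94.1), np.float64(101.0)]
30 [np.float64(27.0), np.float64(45.2), np.float64(69.2), np.float64(101.5)]
45 [np.float64(26.5), np.float64(48.0), np.float64(67.0), np.float64(101.0)]
60 [np.float64(28.0), np.float64(32.5), np.float64(32.5), np.float64(49.0), np.float64(67.0), np.float64(102.6)]
75 [np.float64(-98.0), np.float64(-63.0), np.float64(19.8), np.float64(21.0), np.float64(25.8), np.float64(51.6), np.float64(66.7), np.float64(103.0)]
90 [np.float64(-99.0), np.float64(-64.2), np.float64(22.3), np.float64(24.7), np.float64(30.2), np.float64(54.7), np.float64(66.6), np.float64(103.0)]
105 [np.float64(-101.4), np.float64(-66.5), np.float64(21.6), np.float64(55.4), np.float64(65.5), np.float64(102.9)]
120 [np.float64(-103.7), np.float64(-68.3), np.float64(22.4), np.float64(58.4), np.float64(66.6), np.float64(103.3)]
135 [np.float64(-105.5), np.float64(-70.6), np.float64(24.6), np.float64(61.8), np.float64(66.0), np.float64(102.6)]
150 [np.float64(-107.3), np.float64(-73.0), np.float64(26.0), np.float64(103.3)]
165 [np.float64(-109.6), np.float64(-74.2), np.float64(28.8), np.float64(82.0), np.float64(88.4), np.float64(103.0)]
180 [np.float64(-110.4), np.float64(-76.4), np.float64(31.8), np.float64(52.0), np.float64(73.0), np.float64(77.5), np.float64(85.0), np.float64(92.5)]
195 []
block [89.7  2.6 50. ] size 22.8 31.4 yaw rel board -167.2
```

Emit:
drive_tool:
  moves: [50,0,0,-1,0,0,0,50,0,0,0,0,0,0,50,0,0,0,0,0.4,7.5,50,0,0,1,0,0,0,20,0,0,0,0,0,0,20,0,0,0,0,0,0,20,0,0,0,0,0,0,20,0,0,0,0,0,0]

```text
t: 34.4
tool_pos: [0.4336, -0.0208, 0.2165]
orientation: [3.057, -0.526, 0.418]
force: [0.0, 0.9, -0.8]
opening: 0.0358
gripper_force: 25.0
```

Emit:
drive_tool:
  moves: [20,0,0,-1,0,0,0,20,0,0,0,0,0,-3.5,20,0,0,0,0,0,-3.7,20,0,0,0,0,0,0]

```text
t: 34.8
tool_pos: [0.4333, -0.0207, 0.2176]
orientation: [3.067, -0.33, 0.414]
force: [-0.3, 0.4, -1.0]
opening: 0.0358
gripper_force: 25.0
```

```bash
cat >> meas.py <<'E'
def yawfit(c,side,x0,x1):
    pass
E
python3 - <<'E'
from meas import *
s,R,g=cur();print(s['opening'],s['gripper_force'],R.T@s['force'])
plan(onboard(-90),B2W([38.3,-78,20]))
c=cam('top');rep(c)
E
```

```text
0.03581620577030106 24.99426931142807 [-0.59478472 -0.36807411  0.8889329 ]
t 34.8 rot [ 0.03 -0.39 -0.09] rows 1.0 then shift [-5.2 -0.   2.8] rows 1.0 | same shift in present axes [-5.2 -0.   2.7] grasp@ [ 0.4767 -0.0302  0.0563] board [ 44.7 -78.1  22.8]
15 [np.float64(26.0), np.float64(42.2), np.float64(93.6), np.float64(101.0)]
30 [np.float64(26.0), np.float64(45.2), np.float64(68.0), np.float64(101.5)]
45 [np.float64(26.5), np.float64(48.0), np.float64(67.0), np.float64(102.0)]
60 [np.float64(27.0), np.float64(49.0), np.float64(67.0), np.float64(102.6)]
75 [np.float64(-94.7), np.float64(-60.0), np.float64(20.0), np.float64(22.0), np.float64(24.6), np.float64(28.4), np.float64(34.8), np.float64(51.6), np.float64(66.7), np.float64(103.0)]
90 [np.float64(-95.0), np.float64(-59.4), np.float64(22.0), np.float64(26.0), np.float64(27.0), np.float64(54.7), np.float64(66.6), np.float64(102.6)]
105 [np.float64(-95.0), np.float64(-59.0), np.float64(21.6), np.float64(56.0), np.float64(65.5), np.float64(103.3)]
120 [np.float64(-94.6), np.float64(-59.0), np.float64(22.4), np.float64(58.4), np.float64(66.0), np.float64(103.3)]
135 [np.float64(-94.7), np.float64(-59.3), np.float64(24.9), np.float64(61.8), np.float64(66.0), np.float64(102.6)]
150 [np.float64(-95.0), np.float64(-60.0), np.float64(26.0), np.float64(103.3)]
165 [np.float64(-94.2), np.float64(-59.8), np.float64(28.8), np.float64(84.6), np.float64(88.4), np.float64(103.0)]
180 [np.float64(-95.0), np.float64(-60.0), np.float64(31.8), np.float64(52.0), np.float64(73.0), np.float64(77.5), np.float64(85.0), np.float64(92.5)]
195 []
block [88.3  2.2 50. ] size 22.8 34.2 yaw rel board -167.2
```

Emit:
drive_tool:
  moves: [20,0,0,1.5,0,0,0,50,0,0,0,0,0,0,50,0,0,0,0,0,0,50,0,0,-30,0,0,0,65,0,0,-45,0,0,0,65,0,48,-20,0,0,0,65,0,48,0,0,0,0,65,0,48,0,0,0,0]
  grip_force: 10

```text
t: 35.65
tool_pos: [0.3789, -0.1554, 0.3089]
orientation: [3.065, -0.329, 0.421]
force: [0.9, 0.0, -0.3]
opening: 0.065
gripper_force: 0.0
```

```bash
python3 - <<'E'
from meas import *
c=cam('top');np.savez('top5.npz',**c);rep(c)
plan(onboard(0),B2W([92,0,90]))
E
```

```text
15 [np.float64(-94.0), np.float64(-60.0), np.float64(8.0), np.float64(44.0), np.float64(66.7), np.float64(80.0), np.float64(88.0), np.float64(100.4)]
30 [np.float64(-94.6), np.float64(-59.4), np.float64(9.0), np.float64(45.2), np.float64(67.0), np.float64(100.8)]
45 [np.float64(-95.0), np.float64(-59.3), np.float64(12.0), np.float64(48.0), np.float64(67.0), np.float64(101.0)]
60 [np.float64(-95.0), np.float64(-59.8), np.float64(18.0), np.float64(50.0), np.float64(66.6), np.float64(102.6)]
75 [np.float64(-94.7), np.float64(-60.0), np.float64(18.6), np.float64(51.6), np.float64(66.7), np.float64(103.0)]
90 [np.float64(-95.0), np.float64(-60.0), np.float64(22.0), np.float64(54.7), np.float64(66.6), np.float64(103.0)]
105 [np.float64(-95.0), np.float64(-59.4), np.float64(21.6), np.float64(55.4), np.float64(66.2), np.float64(103.3)]
120 [np.float64(-95.0), np.float64(-59.3), np.float64(22.4), np.float64(58.4), np.float64(66.0), np.float64(103.3)]
135 [np.float64(-95.0), np.float64(-60.5), np.float64(24.6), np.float64(61.8), np.float64(66.0), np.float64(103.0)]
150 [np.float64(-95.0), np.float64(-60.0), np.float64(26.0), np.float64(103.3)]
165 [np.float64(-95.0), np.float64(-59.8), np.float64(28.8), np.float64(84.6), np.float64(88.4), np.float64(103.0)]
180 [np.float64(-95.3), np.float64(-61.6), np.float64(31.8), np.float64(52.0), np.float64(73.0), np.float64(77.5), np.float64(85.0), np.float64(92.5)]
195 []
block [85.2  3.  50. ] size 25.7 40.0 yaw rel board -167.2
t 35.7 rot [  0.79  -0.16 -90.37] rows 11.0 then shift [228.2  49.5  27.2] rows 5.0 | same shift in present axes [  47.7 -228.7   26.1] grasp@ [ 0.4205 -0.1728  0.1474] board [  44.3 -229.3  117.2]
```

Emit:
drive_tool:
  moves: [65,8,-46.7,5,0,0,0,65,8,-46.7,5,0,0,0,65,8,-46.7,5,0,0,0,65,8,-46.7,5,0,0,0,65,8,-46.7,5,0,0,0,65,0,0,0,0,0,-8.2,65,0,0,0,0,0,-8.2,65,0,0,0,0,0,-8.2]

```text
t: 36.5
tool_pos: [0.4731, 0.0651, 0.2933]
orientation: [3.013, 0.333, 0.388]
force: [-0.6, 0.6, 0.0]
opening: 0.0652
gripper_force: 0.0
```

Emit:
drive_tool:
  moves: [65,0,0,0,0,0,-8.2,65,0,0,0,0,0,-8.2,65,0,0,0,0,0,-8.2,65,0,0,0,0,0,-8.2,65,0,0,0,0,0,-8.2,65,0,0,0,0,0,-8.2,65,0,0,0,0,0,-8.2,65,0,0,0,0,0,-8.2]

```text
t: 37.3
tool_pos: [0.4731, 0.0643, 0.2935]
orientation: [2.268, 1.841, 0.247]
force: [0.3, -0.5, 0.5]
opening: 0.0653
gripper_force: 0.0
```

Emit:
drive_tool:
  moves: [65,0,0,0,0,0,-8.2,65,0,0,0,0,0,0]

```text
t: 37.5
tool_pos: [0.4731, 0.0642, 0.2936]
orientation: [2.127, 1.988, 0.224]
force: [-0.0, -0.1, -0.4]
opening: 0.0651
gripper_force: 0.0
```

```bash
python3 - <<'E'
from meas import *
plan(onboard(8.5),B2W([84.5,4.2,45]))
E
```

```text
t 37.5 rot [ 0.4   0.09 -0.16] rows 1.0 then shift [-9.3 -0.3 45.8] rows 1.0 | same shift in present axes [-9.2 -0.6 45.8] grasp@ [0.5166 0.0548 0.1323] board [84.6 13.4 90.8]
```

Emit:
drive_tool:
  moves: [65,-9.2,-0.5,20,0.4,0,0,65,0,0,25.5,0,0,0,65,0,0,0,0,0,0,20,0,0,0,0,0,0,20,0,0,0,0,0,0,20,0,0,0,0,0,0,20,0,0,0,0,0,0,20,0,0,0,0,0,0]

```text
t: 38.3
tool_pos: [0.484, 0.0525, 0.2513]
orientation: [2.133, 1.989, 0.22]
force: [-2.6, 1.0, 6.1]
opening: 0.0436
gripper_force: 10.0
```

```bash
python3 - <<'E'
from meas import *
s,R,g=cur();print(s['opening'],s['gripper_force'],R.T@s['force'])
plan(onboard(0),B2W([208,-10,85]))
E
```

```text
0.04361233053657768 10.001180469989777 [ 0.52736716 -0.9676887  -6.61568402]
t 38.3 rot [0.12 0.06 8.21] rows 1.0 then shift [-14.3 122.9 -38.5] rows 3.0 | same shift in present axes [-31.8 119.7 -38.2] grasp@ [0.5266 0.0432 0.0898] board [85.5  4.2 46.5]
```

Emit:
drive_tool:
  moves: [20,0,0,-15,0,0,0,20,0,0,-30,0,0,0,20,0,0,0,0,0,8.2,20,-5,41,0,0,0,0,20,-5,41,0,0,0,0,20,-5,41,0,0,0,0,20,0,0,25,0,0,0,20,0,0,17,0,0,0]

```text
t: 39.1
tool_pos: [0.5971, 0.0122, 0.2848]
orientation: [2.278, 1.836, 0.242]
force: [-1.5, -0.3, -0.9]
opening: 0.0438
gripper_force: 10.0
```

Emit:
drive_tool:
  moves: [20,0,0,0,0,0,0,20,0,0,1,0,0,0,20,0,0,1,0,0,0,20,0,0,0,0,0,0]

```text
t: 39.5
tool_pos: [0.5962, 0.0129, 0.2836]
orientation: [2.277, 1.838, 0.242]
force: [0.6, -1.6, -0.1]
opening: 0.0439
gripper_force: 10.0
```

```bash
python3 - <<'E'
from meas import *
s,R,g=cur();print(s['opening'],s['gripper_force'],R.T@s['force'])
plan(onboard(0),B2W([208,-10,46.3]))
E
```

```text
0.04385565474917915 9.999754428863525 [-1.40952903  0.90021884  0.29688079]
t 39.5 rot [0.07 0.08 0.04] rows 1.0 then shift [0.7 0.4 0.9] rows 1.0 | same shift in present axes [0.7 0.4 0.9] grasp@ [0.6387 0.0035 0.1221] board [207.8 -11.   47.2]
```

Emit:
drive_tool:
  moves: [20,0,0,1,0,0,0,65,0,0,0,0,0,0,65,0,0,0,0,0,0,65,0,0,-25,0,0,0,65,0,0,-35,0,0,0,40,9,-47,0,0,0,0,40,9,-47,0,0,0,0,40,9,-47,0,0,0,0]

```text
t: 40.3
tool_pos: [0.4527, 0.0714, 0.3032]
orientation: [2.278, 1.837, 0.242]
force: [-0.8, 0.6, 0.7]
opening: 0.0456
gripper_force: 0.0
```

Emit:
drive_tool:
  moves: [40,9,-47,0,0,0,0,40,0,0,0,0,0,8.16,40,0,0,0,0,0,8.16,40,0,0,0,0,0,8.16,40,0,0,0,0,0,8.16,40,0,0,0,0,0,8.16,40,0,0,0,0,0,8.16,40,0,0,0,0,0,8.16]

```text
t: 41.1
tool_pos: [0.4115, 0.0895, 0.2913]
orientation: [2.971, 0.533, 0.368]
force: [-0.1, 0.3, 0.2]
opening: 0.0401
gripper_force: 0.0
```

Emit:
drive_tool:
  moves: [40,0,0,0,0,0,8.16,40,0,0,0,0,0,8.16,40,0,0,0,0,0,8.16,40,0,0,0,0,0,0]

```text
t: 41.5
tool_pos: [0.4115, 0.0895, 0.2912]
orientation: [3.066, -0.105, 0.398]
force: [-1.2, 0.0, 0.0]
opening: 0.0399
gripper_force: 0.0
```

```bash
python3 - <<'E'
from meas import *
s,R,g=cur();print(s['opening'],s['q'].round(2))
plan(onboard(-81.6),B2W([18,26.2,48]))
E
```

```text
0.03994221652970955 [ 0.13 -0.43  2.22 -0.1   1.11  1.81]
t 41.5 rot [ 0.09 -0.03 -0.11] rows 1.0 then shift [-1.3 -1.3 57.5] rows 2.0 | same shift in present axes [-1.4 -1.4 57.5] grasp@ [0.4539 0.0801 0.1297] board [ 19.6  24.9 105.5]
```

Emit:
drive_tool:
  moves: [40,-1.4,-1.4,30,0,0,0,40,0,0,27,0,0,0,40,0,0,0,0,0,0,40,0,0,6,0,0,0,40,0,0,5,0,0,0,40,0,0,1.5,0,0,0,40,0,0,0,0,0,0]

```text
t: 42.2
tool_pos: [0.4281, 0.0871, 0.2241]
orientation: [3.066, -0.101, 0.399]
force: [0.5, -0.5, -0.5]
opening: 0.0402
gripper_force: 0.0
```

```bash
python3 - <<'E'
from meas import *
s,R,g=cur();print(s['opening'],R.T@s['force'],R.T@s['wrist_torque'])
plan(onboard(-81.6),B2W([18,26.2,23]))
E
```

```text
0.040196345731384975 [0.39181312 0.42790373 0.61594446] [-0.0433836  -0.27407235 -0.00112412]
t 42.2 rot [ 0.08 -0.06  0.05] rows 1.0 then shift [-0.2  0.  13.3] rows 1.0 | same shift in present axes [-0.2  0.  13.3] grasp@ [0.4705 0.0777 0.0625] board [18.4 26.1 36.3]
```

Emit:
drive_tool:
  moves: [40,0,0,2,0,0,0,40,0,0,0,0,0,0]

```text
t: 42.4
tool_pos: [0.4284, 0.0869, 0.2217]
orientation: [3.066, -0.101, 0.398]
force: [-0.4, 0.1, 0.5]
opening: 0.0403
gripper_force: 0.0
```

Emit:
drive_tool:
  moves: [40,0,0,6,0,0,0,40,0,0,5.5,0,0,0,40,0,0,0,0,0,0,20,0,0,0,0,0,0,20,0,0,0,0,0,0,20,0,0,0,0,0,0]
  grip_force: 55

```text
t: 43.0
tool_pos: [0.4311, 0.0863, 0.2103]
orientation: [3.066, -0.101, 0.397]
force: [0.5, -0.4, -1.4]
opening: 0.0355
gripper_force: 55.0
```

Emit:
drive_tool:
  moves: [20,0,0,-1,0,0,0,20,0,0,0,0,0,4.2,20,0,0,0,0,0,4.2,20,0,0,0,0,0,0,20,0,0,0,0,0,0]

```text
t: 43.5
tool_pos: [0.431, 0.0864, 0.2115]
orientation: [3.069, -0.324, 0.404]
force: [0.0, -0.2, -0.8]
opening: 0.0358
gripper_force: 55.0
```

```bash
python3 - <<'E'
from meas import *
s,R,g=cur();print(s['opening'],s['gripper_force'],R.T@s['force'],R.T@s['wrist_torque'])
plan(onboard(-90),B2W([16,21.7,20]))
rep(cam('top'))
E
```

```text
0.03583989556791542 54.99658405780792 [-0.15035611  0.16108186  0.81729086] [ 0.02489256 -0.37187969 -0.02035993]
t 43.5 rot [ 0.08 -0.03  0.15] rows 1.0 then shift [-1.9  4.5  3.4] rows 1.0 | same shift in present axes [-1.9  4.5  3.4] grasp@ [0.4733 0.077  0.0499] board [18.  25.9 23.4]
15 [np.float64(-94.0), np.float64(-65.1), np.float64(97.0), np.float64(99.2)]
30 [np.float64(-94.6), np.float64(-65.0)]
45 [np.float64(-95.0), np.float64(-62.4), np.float64(22.0), np.float64(42.2), np.float64(80.5), np.float64(102.0)]
60 [np.float64(-95.0), np.float64(-59.3), np.float64(8.5), np.float64(43.8), np.float64(66.6), np.float64(102.6)]
75 [np.float64(-94.7), np.float64(-60.0), np.float64(8.0), np.float64(43.4), np.float64(66.7), np.float64(103.0)]
90 [np.float64(-95.0), np.float64(-59.4), np.float64(9.0), np.float64(44.0), np.float64(66.6), np.float64(103.0)]
105 [np.float64(-95.0), np.float64(-59.4), np.float64(9.0), np.float64(44.0), np.float64(66.2), np.float64(102.9)]
120 [np.float64(-95.0), np.float64(-59.3), np.float64(8.5), np.float64(44.5), np.float64(67.0), np.float64(103.3)]
135 [np.float64(-95.0), np.float64(-60.5), np.float64(9.0), np.float64(45.0), np.float64(66.6), np.float64(102.6)]
150 [np.float64(-95.0), np.float64(-61.0), np.float64(9.0), np.float64(43.8), np.float64(67.0), np.float64(103.3)]
165 [np.float64(-95.0), np.float64(-59.8), np.float64(9.0), np.float64(44.0), np.float64(66.7), np.float64(84.6), np.float64(88.4), np.float64(103.0)]
180 [np.float64(-95.3), np.float64(-61.6), np.float64(10.0), np.float64(42.2), np.float64(73.0), np.float64(77.5), np.float64(85.0), np.float64(92.5)]
195 []
block [208.9 -12.9  50. ] size 40.4 25.4 yaw rel board -1.1
```

Emit:
drive_tool:
  moves: [20,0,2.8,0,0,0,0.2,20,0,2.8,0,0,0,0,20,-1.5,0,0,0,0,0,20,-1,0,0,0,0,0,20,-0.8,0,0,0,0,0,20,0,0,1,0,0,0,20,0,0,0,0,0,0]

```text
t: 44.25
tool_pos: [0.4273, 0.0815, 0.2099]
orientation: [3.068, -0.333, 0.406]
force: [3.1, -0.2, 0.2]
opening: 0.0356
gripper_force: 55.0
```

```bash
python3 - <<'E'
from meas import *
s,R,g=cur();print(s['opening'],s['gripper_force'],R.T@s['force'],R.T@s['wrist_torque'])
plan(onboard(-90),B2W([16,20.3,20]))
rep(cam('top'))
E
```

```text
0.035574511105200025 54.99577045440674 [ 2.9963619  -0.45353195  0.55500317] [-0.06642277  0.15097072 -0.0457309 ]
t 44.25 rot [ 0.07 -0.08 -0.17] rows 1.0 then shift [1.1 0.4 2.5] rows 1.0 | same shift in present axes [1.1 0.3 2.5] grasp@ [0.4698 0.0721 0.0483] board [15.2 20.4 22.5]
15 [np.float64(-94.0), np.float64(-71.4), np.float64(88.0), np.float64(94.4)]
30 [np.float64(-94.6), np.float64(-70.0)]
45 [np.float64(-95.0), np.float64(-60.5), np.float64(5.0), np.float64(38.5), np.float64(68.0), np.float64(102.0)]
60 [np.float64(-95.0), np.float64(-59.3), np.float64(3.0), np.float64(38.0), np.float64(67.4), np.float64(102.0)]
75 [np.float64(-94.7), np.float64(-60.0), np.float64(2.5), np.float64(38.0), np.float64(66.7), np.float64(103.0)]
90 [np.float64(-95.0), np.float64(-60.0), np.float64(2.0), np.float64(37.4), np.float64(66.6), np.float64(103.0)]
105 [np.float64(-95.0), np.float64(-59.4), np.float64(3.2), np.float64(37.4), np.float64(66.2), np.float64(103.3)]
120 [np.float64(-95.0), np.float64(-59.3), np.float64(3.6), np.float64(39.0), np.float64(67.0), np.float64(103.3)]
135 [np.float64(-95.0), np.float64(-60.5), np.float64(2.9), np.float64(38.5), np.float64(66.6), np.float64(103.0)]
150 [np.float64(-95.0), np.float64(-60.0), np.float64(2.0), np.float64(38.0), np.float64(67.0), np.float64(103.3)]
165 [np.float64(-95.0), np.float64(-59.8), np.float64(3.6), np.float64(37.8), np.float64(66.7), np.float64(82.0), np.float64(88.4), np.float64(103.0)]
180 [np.float64(-95.3), np.float64(-61.6), np.float64(10.0), np.float64(14.5), np.float64(21.6), np.float64(25.4), np.float64(73.0), np.float64(77.5), np.float64(85.0), np.float64(92.5)]
195 []
block [209.4 -13.1  50. ] size 40.4 25.0 yaw rel board 1.6
```

Emit:
drive_tool:
  moves: [20,0.7,0,0.5,0,0,0,46,0,0,0,0,0,0,46,0,0,0,0,0,0,46,0,0,0,0,0,0,46,0,0,-25,0,0,0,46,0,0,-45,0,0,0,60,0,0,-30,0,0,0,60,48,8,0,0,0,0]
  grip_force: 10

```text
t: 45.1
tool_pos: [0.4439, 0.0708, 0.3243]
orientation: [3.07, -0.329, 0.42]
force: [0.7, 1.0, 0.0]
opening: 0.0571
gripper_force: 0.0
```

Emit:
drive_tool:
  moves: [60,48,8,0,0,0,0,60,48,8,0,0,0,0,60,48,8,0,0,0,0,60,0,0,0,0,0,0,60,0,0,0,0,0,0]

```text
t: 45.6
tool_pos: [0.5771, 0.0154, 0.3546]
orientation: [3.068, -0.335, 0.401]
force: [0.4, 1.0, -0.2]
opening: 0.0598
gripper_force: 0.0
```

```bash
python3 - <<'E'
from meas import *
s,R,g=cur();print(s['opening'])
plan(onboard(-90),B2W([208,-11.8,45]))
E
```

```text
0.059833693411399956
t 45.6 rot [ 0.12  0.11 -0.23] rows 1.0 then shift [ 0.7 -0.5 75.7] rows 2.0 | same shift in present axes [ 0.8 -0.6 75.7] grasp@ [0.6191 0.006  0.1929] board [207.  -12.6 120.7]
```

Emit:
drive_tool:
  moves: [60,0.7,-0.5,30,0,0,0,60,0,0,30,0,0,0,60,0,0,15.5,0,0,0,60,0,0,0,0,0,0,20,0,0,0,0,0,0,20,0,0,0,0,0,0,20,0,0,0,0,0,0,20,0,0,0,0,0,0]

```text
t: 46.4
tool_pos: [0.5969, 0.0121, 0.2842]
orientation: [3.068, -0.333, 0.407]
force: [-1.5, 0.0, -0.8]
opening: 0.0324
gripper_force: 0.0
```

Emit:
drive_tool:
  moves: [20,0,0,0,0,0,0,20,0,0,-12,0,0,0,20,0,0,-25,0,0,0,20,-32,0,0,0,0,0,20,-32,0,0,0,0,0,20,-31,0,0,0,0,0,20,0,0,0,0,0,0,20,0,0,0,0,0,0]

```text
t: 47.2
tool_pos: [0.4973, 0.0339, 0.2946]
orientation: [3.068, -0.332, 0.406]
force: [0.7, -0.4, -0.4]
opening: 0.028
gripper_force: 10.0
```

```bash
python3 - <<'E'
from meas import *
s,R,g=cur();print(s['opening'],s['gripper_force'],R.T@s['force'])
plan(onboard(-90),B2W([113,-12.1,46]))
E
```

```text
0.027989232411016817 9.991317987442017 [0.6383858  0.2786709  0.54855258]
t 47.2 rot [ 0.08 -0.07 -0.15] rows 1.0 then shift [ 0.3  1.  38. ] rows 1.0 | same shift in present axes [ 0.3  1.  38. ] grasp@ [0.5398 0.0245 0.1331] board [112.9 -11.3  84. ]
```

Emit:
drive_tool:
  moves: [20,0,1,20,0,0,0,20,0,0,15,0,0,0,20,0,0,0,0,0,0,20,0,0,1,0,0,0,20,0,0,0.7,0,0,0,20,0,0,0,0,0,0]

```text
t: 47.8
tool_pos: [0.507, 0.0307, 0.2594]
orientation: [3.068, -0.333, 0.406]
force: [-0.1, 1.4, -0.5]
opening: 0.0277
gripper_force: 10.0
```

```bash
python3 - <<'E'
from meas import *
s,R,g=cur();print(s['opening'],s['gripper_force'],R.T@s['force'])
plan(onboard(-90),B2W([113,-12.0,46]))
E
```

```text
0.027692937922742935 9.999689161777496 [-0.47902225 -1.34241115  0.42982007]
t 47.8 rot [ 0.08 -0.08 -0.18] rows 1.0 then shift [-0.4 -0.1  1.3] rows 1.0 | same shift in present axes [-0.4 -0.1  1.3] grasp@ [0.5495 0.0213 0.0978] board [113.6 -12.4  47.3]
```

Emit:
drive_tool:
  moves: [20,0,-0.3,1,0,0,0,20,0,0,0,0,0,0,46,0,0,0,0,0,0,46,0,0,0,0,0,0,46,0,0,-25,0,0,0,56,0,0,-35,0,0,0,56,-36,33,0,0,0,0,56,-36,33,0,0,0,0]

```text
t: 48.6
tool_pos: [0.4097, -0.0152, 0.2986]
orientation: [3.068, -0.329, 0.41]
force: [-1.1, -1.3, 1.3]
opening: 0.0558
gripper_force: 0.0
```

Emit:
drive_tool:
  moves: [56,0,0,25,0,0,0,56,0,0,25,0,0,0,56,0,0,0,0,0,0,56,0,0,0,0,0,0]

```text
t: 49.0
tool_pos: [0.4221, -0.0179, 0.2486]
orientation: [3.069, -0.333, 0.402]
force: [-0.4, -0.4, 0.6]
opening: 0.056
gripper_force: 0.0
```

```bash
python3 - <<'E'
from meas import *
s,R,g=cur();print(s['opening'],s['gripper_force'],R.T@s['force'])
plan(onboard(-90),B2W([42,-78.0,22]))
rep(cam('top'))
E
```

```text
0.055996372244033546 0.0 [-0.09977931  0.5107412  -0.68133154]
t 49.0 rot [ 0.09  0.08 -0.17] rows 1.0 then shift [ 1.6  0.4 33.7] rows 1.0 | same shift in present axes [ 1.7  0.3 33.7] grasp@ [ 0.4642 -0.0273  0.0869] board [ 40.2 -77.9  55.7]
15 [np.float64(28.4), np.float64(39.2), np.float64(67.0), np.float64(80.0), np.float64(88.0), np.float64(100.4)]
30 [np.float64(28.0), np.float64(38.0), np.float64(67.0), np.float64(101.5)]
45 [np.float64(28.0), np.float64(38.5), np.float64(67.0), np.float64(102.0)]
60 [np.float64(-85.6), np.float64(-80.0), np.float64(-73.6), np.float64(-71.0), np.float64(27.6), np.float64(37.4), np.float64(67.0), np.float64(102.0)]
75 [np.float64(-94.7), np.float64(-60.0), np.float64(3.2), np.float64(38.0), np.float64(66.7), np.float64(103.0)]
90 [np.float64(-95.0), np.float64(-60.0), np.float64(4.3), np.float64(37.4), np.float64(66.6), np.float64(103.0)]
105 [np.float64(-95.0), np.float64(-59.4), np.float64(5.0), np.float64(9.6), np.float64(13.4), np.float64(17.5), np.float64(17.5), np.float64(37.4), np.float64(66.2), np.float64(102.9)]
120 [np.float64(-95.0), np.float64(-59.3), np.float64(5.0), np.float64(8.5), np.float64(8.5), np.float64(39.0), np.float64(67.0), np.float64(103.3)]
135 [np.float64(-95.0), np.float64(-60.5), np.float64(3.4), np.float64(38.5), np.float64(66.6), np.float64(103.0)]
150 [np.float64(-95.0), np.float64(-61.0), np.float64(2.0), np.float64(38.0), np.float64(67.0), np.float64(103.3)]
165 [np.float64(-95.0), np.float64(-60.5), np.float64(2.0), np.float64(37.8), np.float64(66.7), np.float64(84.6), np.float64(88.4), np.float64(103.0)]
180 [np.float64(-95.3), np.float64(-61.6), np.float64(7.0), np.float64(14.5), np.float64(21.6), np.float64(25.4), np.float64(33.6), np.float64(36.2), np.float64(73.0), np.float64(77.5), np.float64(85.0), np.float64(92.5)]
195 []
block [115.1 -12.9  50. ] size 40.2 24.4 yaw rel board 0.3
```

Emit:
drive_tool:
  moves: [56,1.6,0,20,0,0,0,56,0,0,13.5,0,0,0,56,0,0,0,0,0,0,20,0,0,0,0,0,0,20,0,0,0,0,0,0,20,0,0,0,0,0,0,20,0,0,0,0,0,0,20,0,0,-1,0,0,0]
  grip_force: 50

```text
t: 49.85
tool_pos: [0.4321, -0.0202, 0.218]
orientation: [3.068, -0.333, 0.405]
force: [-0.3, 0.2, -1.7]
opening: 0.0354
gripper_force: 50.0
```

Emit:
drive_tool:
  moves: [20,0,-8,0,0,0,0,20,0,-8,0,0,0,0,20,0,-8,0,0,0,0,20,0,-7,0,0,0,0,20,0,0,0,0,0,0,20,-2,0,0,0,0,0,20,0,0,0,0,0,0]

```text
t: 50.55
tool_pos: [0.4367, 0.0107, 0.2171]
orientation: [3.069, -0.332, 0.404]
force: [0.2, 0.6, 0.8]
opening: 0.0355
gripper_force: 50.0
```

```bash
python3 - <<'E'
from meas import *
s,R,g=cur();print(s['opening'],s['gripper_force'],R.T@s['force'],R.T@s['wrist_torque'])
plan(onboard(-90),B2W([38.3,-44.1,22]))
rep(cam('top'))
E
```

```text
0.0355412458819089 50.0014990568161 [ 0.23082586 -0.66445501 -0.81820134] [ 0.19958845 -0.29987779 -0.11009353]
t 50.55 rot [ 0.07 -0.02 -0.16] rows 1.0 then shift [-1.9 -2.5  1.2] rows 1.0 | same shift in present axes [-1.9 -2.5  1.2] grasp@ [0.4791 0.0013 0.0555] board [ 40.3 -46.8  23.2]
15 [np.float64(70.0), np.float64(73.0)]
30 [np.float64(67.0), np.float64(101.5)]
45 [np.float64(67.0), np.float64(101.0)]
60 [np.float64(67.0), np.float64(102.0)]
75 [np.float64(-64.6), np.float64(-28.6), np.float64(3.7), np.float64(37.8), np.float64(66.7), np.float64(103.0)]
90 [np.float64(-63.5), np.float64(-28.2), np.float64(4.4), np.float64(19.8), np.float64(21.2), np.float64(37.4), np.float64(67.0), np.float64(103.0)]
105 [np.float64(-64.0), np.float64(-27.0), np.float64(7.0), np.float64(19.1), np.float64(21.9), np.float64(37.4), np.float64(66.2), np.float64(102.9)]
120 [np.float64(-64.6), np.float64(-27.0), np.float64(4.0), np.float64(39.0), np.float64(67.0), np.float64(103.3)]
135 [np.float64(-64.0), np.float64(-27.0), np.float64(3.4), np.float64(38.5), np.float64(66.6), np.float64(102.6)]
150 [np.float64(-64.6), np.float64(-29.4), np.float64(2.0), np.float64(38.0), np.float64(67.0), np.float64(103.3)]
165 [np.float64(-64.6), np.float64(-29.0), np.float64(2.0), np.float64(37.8), np.float64(66.7), np.float64(84.6), np.float64(88.4), np.float64(103.0)]
180 [np.float64(-63.5), np.float64(-29.8), np.float64(7.0), np.float64(14.5), np.float64(21.6), np.float64(25.4), np.float64(33.6), np.float64(36.2), np.float64(73.0), np.float64(77.5), np.float64(85.0), np.float64(92.5)]
195 []
block [115.3 -13.2  50. ] size 40.4 24.5 yaw rel board -3.8
```

Emit:
drive_tool:
  moves: [20,-1.2,-1.5,0,0,0,0,20,-0.8,0,0,0,0,0,20,0,0,0,0,0,0]

```text
t: 50.9
tool_pos: [0.4352, 0.0123, 0.2166]
orientation: [3.068, -0.333, 0.404]
force: [-0.2, -0.1, 0.7]
opening: 0.0351
gripper_force: 50.0
```

Emit:
drive_tool:
  moves: [20,-0.8,0,0,0,0,0,20,0,-0.8,0,0,0,0,20,0,0,0,0,0,0]

```text
t: 51.2
tool_pos: [0.4346, 0.0133, 0.2164]
orientation: [3.068, -0.333, 0.404]
force: [-0.9, -2.2, 1.7]
opening: 0.0356
gripper_force: 50.0
```

```bash
python3 - <<'E'
from meas import *
s,R,g=cur();print(s['opening'],s['gripper_force'],R.T@s['force'],R.T@s['wrist_torque'])
plan(onboard(-90),B2W([38.3,-44.1,22]))
E
```

```text
0.035614270679373373 50.00485360622406 [ 0.02649637  2.34569031 -1.72631701] [-0.33835955 -0.38282858  0.08678088]
t 51.2 rot [ 0.11 -0.01 -0.18] rows 1.0 then shift [ 0.8 -0.4  1.2] rows 1.0 | same shift in present axes [ 0.8 -0.4  1.2] grasp@ [0.4769 0.0038 0.0548] board [ 37.5 -44.8  23.2]
```

Emit:
drive_tool:
  moves: [20,-0.8,0,0,0,0,0,20,-0.8,0,0,0,0,0,20,0,0,0,0,0,0]

```text
t: 51.5
tool_pos: [0.4331, 0.0138, 0.216]
orientation: [3.068, -0.333, 0.404]
force: [-0.4, -0.1, 1.6]
opening: 0.0356
gripper_force: 50.0
```

```bash
python3 - <<'E'
from meas import *
s,R,g=cur();print(s['opening'],s['gripper_force'],R.T@s['force'],R.T@s['wrist_torque'])
plan(onboard(-90),B2W([38.3,-44.1,22]))
rep(cam('top'))
E
```

```text
0.035598459643555964 49.99995231628418 [ 0.10687726  0.19162032 -1.66929934] [ 0.03565778 -0.16338959  0.02982738]
t 51.5 rot [ 0.08 -0.02 -0.17] rows 1.0 then shift [ 2.4 -0.2  1.2] rows 1.0 | same shift in present axes [ 2.4 -0.2  1.2] grasp@ [0.4755 0.0044 0.0544] board [ 35.9 -44.6  23.2]
15 [np.float64(70.0), np.float64(78.2)]
30 [np.float64(67.0), np.float64(101.5)]
45 [np.float64(67.0), np.float64(101.0)]
60 [np.float64(-60.5), np.float64(-53.4), np.float64(-47.0), np.float64(-39.5), np.float64(-35.0), np.float64(-27.5), np.float64(16.0), np.float64(18.6), np.float64(28.0), np.float64(30.6), np.float64(67.0), np.float64(103.0)]
75 [np.float64(-62.0), np.float64(-26.0), np.float64(3.2), np.float64(37.4), np.float64(66.7), np.float64(103.0)]
90 [np.float64(-61.6), np.float64(-26.8), np.float64(5.5), np.float64(17.0), np.float64(18.2), np.float64(37.4), np.float64(66.6), np.float64(103.0)]
105 [np.float64(-62.0), np.float64(-28.6), np.float64(5.0), np.float64(11.5), np.float64(11.5), np.float64(37.4), np.float64(66.2), np.float64(102.9)]
120 [np.float64(-62.0), np.float64(-26.4),
[... 156 characters left out ...]
oat64(66.6), np.float64(102.6)]
150 [np.float64(-62.0), np.float64(-27.0), np.float64(2.0), np.float64(38.0), np.float64(67.0), np.float64(103.3)]
165 [np.float64(-62.0), np.float64(-27.0), np.float64(2.0), np.float64(37.3), np.float64(66.7), np.float64(84.6), np.float64(88.4), np.float64(103.0)]
180 [np.float64(-61.0), np.float64(-54.5), np.float64(-54.5), np.float64(-42.5), np.float64(-42.5), np.float64(-33.5), np.float64(-33.5), np.float64(-28.6), np.float64(7.0), np.float64(14.5), np.float64(21.6), np.float64(25.4), np.float64(33.6), np.float64(36.2), np.float64(73.0), np.float64(77.5), np.float64(85.0), np.float64(92.5)]
195 []
block [115.  -13.5  50. ] size 40.1 24.8 yaw rel board -1.2
```

Emit:
drive_tool:
  moves: [20,-0.8,-0.3,0,0,0,0,20,0,0,0,0,0,0]

```text
t: 51.75
tool_pos: [0.4325, 0.0142, 0.2158]
orientation: [3.068, -0.333, 0.404]
force: [0.4, -0.6, 1.7]
opening: 0.0357
gripper_force: 50.0
```

Emit:
drive_tool:
  moves: [20,-0.8,0,0.5,0,0,0,20,0,0,0,0,0,0]

```text
t: 51.95
tool_pos: [0.4323, 0.0142, 0.2157]
orientation: [3.068, -0.333, 0.406]
force: [-0.7, -0.6, 5.1]
opening: 0.0353
gripper_force: 50.0
```

Emit:
drive_tool:
  moves: [20,-0.7,0,0,0,0,0,20,0,0,0,0,0,0]

```text
t: 52.15
tool_pos: [0.4317, 0.0144, 0.2156]
orientation: [3.068, -0.333, 0.407]
force: [0.9, -0.0, 6.4]
opening: 0.0357
gripper_force: 50.0
```

```bash
python3 - <<'E'
from meas import *
s,R,g=cur();print(s['opening'],s['gripper_force'],R.T@s['force'],R.T@s['wrist_torque'])
plan(onboard(-90),B2W([38.3,-44.1,22]))
X,b,_,_=slats(cam('top'))
for n,l,h in (('S',75,95),('A',10,30),('B',-55,-33)):
    m=(b>0)&(X[...,1]>l)&(X[...,1]<h)&(X[...,0]>100); n0=((X[...,1]>l)&(X[...,1]<h)&(X[...,0]>100)&(X[...,0]<160)).sum(); print(n,'top end x',100+60*m.sum()/n0)
E
```

```text
0.03565707778603592 50.003101229667664 [ 2.51001041 -0.18489438 -5.97416776] [-0.08636669  0.17448149 -0.02703308]
t 52.15 rot [ 0.08 -0.12 -0.18] rows 1.0 then shift [4.  0.1 1.2] rows 1.0 | same shift in present axes [4.  0.  1.2] grasp@ [0.4743 0.0049 0.0541] board [ 34.6 -44.3  23.2]
S top end x 174.8936170212766
A top end x 175.6338028169014
B top end x 181.01910828025478
```

Emit:
drive_tool:
  moves: [20,-0.8,0,-0.6,0,0,0,20,-0.8,0,0,0,0,0,20,0,0,0,0,0,0]

```text
t: 52.5
tool_pos: [0.4303, 0.0147, 0.2156]
orientation: [3.068, -0.333, 0.409]
force: [9.7, -2.3, -3.8]
opening: 0.0352
gripper_force: 50.0
```

Emit:
drive_tool:
  moves: [20,-0.8,0,0,0,0,0,20,0,0,0,0,0,0]

```text
t: 52.7
tool_pos: [0.43, 0.0147, 0.2158]
orientation: [3.067, -0.333, 0.412]
force: [11.2, -1.1, -3.3]
opening: 0.0352
gripper_force: 50.0
```

Emit:
drive_tool:
  moves: [20,-0.7,0,0,0,0,0,20,0,0,0,0,0,0]

```text
t: 52.9
tool_pos: [0.4297, 0.0148, 0.2159]
orientation: [3.067, -0.333, 0.413]
force: [13.5, -3.2, -4.4]
opening: 0.0356
gripper_force: 50.0
```

```bash
python3 - <<'E'
from meas import *
s,R,g=cur();print(s['opening'],s['gripper_force'],R.T@s['force'],R.T@s['wrist_torque'])
plan(onboard(-90),B2W([38.3,-44.1,22]))
X,b,_,_=slats(cam('top'))
for n,l,h in (('S',72,98),('A',13,33),('B',-57,-33)):
    w=(X[...,1]>l)&(X[...,1]<h)&(X[...,0]>140); m=(b>0)&w&(X[...,0]>172); n0=(w&(X[...,0]<172)).sum(); print(n,'top end x',172+32*m.sum()/n0)
E
```

```text
0.03559319944419402 49.99864876270294 [12.17626761  0.25564677  7.88888769] [ 0.04406668  2.04658783 -0.13929155]
t 52.9 rot [ 0.06 -0.36 -0.17] rows 1.0 then shift [5.9 0.  2. ] rows 1.0 | same shift in present axes [5.9 0.  2.1] grasp@ [0.4729 0.0053 0.0546] board [ 33.4 -44.2  24. ]
S top end x 180.16326530612244
A top end x 179.57894736842104
B top end x 179.30434782608697
```

Emit:
drive_tool:
  moves: [20,1.2,0,0.3,0,0.3,0,20,1,0,0.5,0,0,0,46,0,0,0,0,0,0,46,0,0,0,0,0,0,46,0,0,0,0,0,0,46,0,0,-30,0,0,0,46,0,0,-40,0,0,0,46,0,0,-25,0,0,0]
  grip_force: 8

```text
t: 53.75
tool_pos: [0.4055, 0.0202, 0.308]
orientation: [3.067, -0.333, 0.413]
force: [0.3, -0.4, 0.3]
opening: 0.0459
gripper_force: 0.0
```

Emit:
drive_tool:
  moves: [46,40,-16,0,0,0,0,46,40,-16,0,0,0,0,46,0,0,0,0,0,0,46,0,0,0,0,0,0]

```text
t: 54.15
tool_pos: [0.4882, 0.0349, 0.3262]
orientation: [3.067, -0.332, 0.408]
force: [0.3, -0.1, -0.4]
opening: 0.0461
gripper_force: 0.0
```

```bash
python3 - <<'E'
from meas import *
s,R,g=cur();print(s['opening'])
plan(onboard(-90),B2W([113.5,-12.2,46.5]))
rep(cam('top'))
E
```

```text
0.04606393796506663
t 54.15 rot [ 0.11 -0.16 -0.14] rows 1.0 then shift [ 1.4  0.2 70.3] rows 2.0 | same shift in present axes [ 1.2  0.  70.3] grasp@ [0.5309 0.0253 0.1647] board [112.5 -12.4 116.8]
15 []
30 []
45 []
60 []
75 []
90 []
105 []
120 []
135 [np.float64(67.8), np.float64(76.4)]
150 [np.float64(-61.6), np.float64(-50.0), np.float64(-33.5), np.float64(-29.0), np.float64(2.0), np.float64(38.0), np.float64(67.0), np.float64(103.3)]
165 [np.float64(-61.2), np.float64(-27.0), np.float64(3.0), np.float64(37.8), np.float64(66.7), np.float64(84.6), np.float64(88.4), np.float64(103.0)]
180 [np.float64(-54.5), np.float64(-50.0), np.float64(-41.0), np.float64(-37.6), np.float64(7.0), np.float64(14.5), np.float64(21.6), np.float64(25.4), np.float64(33.6), np.float64(36.2), np.float64(73.0), np.float64(77.5), np.float64(85.0), np.float64(92.5)]
195 []
```

Emit:
drive_tool:
  moves: [46,1,0.2,30,0,0,0,46,0,0,25,0,0,0,46,0,0,14.5,0,0,0,46,0,0,0,0,0,0,20,0,0,0,0,0,0,20,0,0,0,0,0,0,20,0,0,0,0,0,0,20,0,0,0,0,0,0]

```text
t: 55.0
tool_pos: [0.5073, 0.0305, 0.2618]
orientation: [3.067, -0.333, 0.416]
force: [-1.3, 0.9, 4.8]
opening: 0.028
gripper_force: 8.0
```

Emit:
drive_tool:
  moves: [20,0,0,-5,0,0,0,20,0,0,-15,0,0,0,20,0,0,-30,0,0,0,20,0,0,-40,0,0,0,20,0,0,0,0,0,0,20,0,0,0,0,0,0]

```text
t: 55.6
tool_pos: [0.4839, 0.0356, 0.3488]
orientation: [3.066, -0.333, 0.417]
force: [-0.1, -0.1, -1.0]
opening: 0.0282
gripper_force: 8.0
```

```bash
python3 - <<'E'
from meas import *
s,R,g=cur();print(s['opening'],s['gripper_force'],s['q'].round(2))
plan(down(-102.2),np.array([.57,-.28,.065]))
E
```

```text
0.028204070622906464 7.991722673177719 [-0.01 -0.29  2.   -0.06  1.17  1.79]
t 55.6 rot [  0.03 -15.48  -0.18] rows 2.0 then shift [150.8 290.3 116.5] rows 7.0 | same shift in present axes [115.1 289.8 152.8] grasp@ [0.5276 0.026  0.1876] board [115.2 -12.4 139.8]
```

Emit:
drive_tool:
  moves: [20,0,0,0,0,-7.74,0,20,0,0,0,0,-7.74,0,20,21.5,41.5,0,0,0,0,20,21.5,41.5,0,0,0,0,20,21.5,41.5,0,0,0,0,20,21.5,41.5,0,0,0,0,20,21.5,41.5,0,0,0,0,20,21.5,41.5,0,0,0,0]

```text
t: 56.4
tool_pos: [0.556, -0.2372, 0.3447]
orientation: [-3.122, 0.339, 0.009]
force: [0.6, -0.4, -0.5]
opening: 0.0279
gripper_force: 8.0
```

Emit:
drive_tool:
  moves: [20,21.5,41.5,0,0,0,0,20,0,0,40,0,0,0,20,0,0,40,0,0,0,20,0,0,30,0,0,0,20,0,0,6,0,0,0,20,0,0,0,0,0,0,20,0,0,0,0,0,0]

```text
t: 57.1
tool_pos: [0.5687, -0.2808, 0.2325]
orientation: [3.122, -0.339, -0.002]
force: [-0.1, -1.0, 0.1]
opening: 0.0281
gripper_force: 8.0
```

```bash
python3 - <<'E'
from meas import *
s,R,g=cur();print(s['opening'],s['gripper_force'],s['force'])
plan(down(-102.2),np.array([.57,-.28,.0495]))
rep(cam('top'))
E
```

```text
0.028131612423104458 7.9923588037490845 [-0.05407771 -0.98070153  0.06574627]
t 57.1 rot [ 0.07  0.07 -0.18] rows 1.0 then shift [ 1.2 -1.  15.7] rows 1.0 | same shift in present axes [ 1.2 -1.  15.7] grasp@ [ 0.5684 -0.2809  0.0652] board [ 184.7 -303.8   -5.6]
15 [np.float64(-61.0), np.float64(-26.8), np.float64(2.0), np.float64(37.3), np.float64(71.0), np.float64(72.0), np.float64(88.0), np.float64(101.0)]
30 [np.float64(-61.6), np.float64(-27.0), np.float64(3.6), np.float64(37.0), np.float64(68.0), np.float64(101.5)]
45 [np.float64(-61.7), np.float64(-26.4), np.float64(3.0), np.float64(37.0), np.float64(66.7), np.float64(102.0)]
60 [np.float64(-62.0), np.float64(-26.8), np.float64(3.0), np.float64(36.6), np.float64(66.6), np.float64(102.6)]
75 [np.float64(-61.6), np.float64(-27.0), np.float64(3.2), np.float64(36.6), np.float64(66.7), np.float64(103.0)]
90 [np.float64(-61.6), np.float64(-27.5), np.float64(3.6), np.float64(37.8), np.float64(66.6), np.float64(103.0)]
105 [np.float64(-62.0), np.float64(-28.0), np.float64(3.7), np.float64(37.4), np.float64(66.2), np.float64(103.3)]
120 [np.float64(-61.7), np.float64(-28.6), np.float64(4.0), np.float64(38.0), np.float64(67.0), np.float64(103.3)]
135 [np.float64(-62.0), np.float64(-29.0), np.float64(2.9), np.float64(38.5), np.float64(66.6), np.float64(103.0)]
150 [np.float64(-62.0), np.float64(-28.0), np.float64(2.0), np.float64(38.0), np.float64(67.0), np.float64(103.3)]
165 [np.float64(-62.0), np.float64(-27.0), np.float64(2.0), np.float64(37.8), np.float64(66.7), np.float64(84.6), np.float64(88.4), np.float64(103.0)]
180 [np.float64(-54.5), np.float64(-50.0), np.float64(-41.0), np.float64(-37.6), np.float64(-32.0), np.float64(-29.4), np.float64(7.0), np.float64(14.5), np.float64(21.6), np.float64(25.4), np.float64(33.6), np.float64(36.2), np.float64(73.0), np.float64(77.5), np.float64(85.0), np.float64(92.5)]
195 []
```

Emit:
drive_tool:
  moves: [20,0,0,8,0,0,0,20,0,0,5,0,0,0,20,0,0,1.2,0,0,0,20,0,0,1,0,0,0,20,0,0,0,0,0,0]

```text
t: 57.65
tool_pos: [0.5682, -0.2804, 0.2169]
orientation: [3.123, -0.339, -0.004]
force: [-3.6, 2.7, 7.6]
opening: 0.0274
gripper_force: 8.0
```

Block on the bench; release and retreat.

Emit:
drive_tool:
  moves: [20,0,0,-0.6,0,0,0,50,0,0,0,0,0,0,50,0,0,0,0,0,0,50,0,0,-15,0,0,0,50,0,0,-45,0,0,0,50,0,0,-50,0,0,0,50,0,0,0,0,0,0,50,0,0,0,0,0,0]

```text
t: 58.45
tool_pos: [0.5691, -0.281, 0.33]
orientation: [3.12, -0.339, 0.003]
force: [-0.5, -0.4, -0.7]
opening: 0.0497
gripper_force: 0.0
```

```bash
python3 - <<'E'
from meas import *
c=cam('side'); P=cloud(c); hsv=cv2.cvtColor(c['color'],cv2.COLOR_RGB2HSV)
m=(hsv[...,1]>225)&(hsv[...,0]>8)&(hsv[...,0]<22)&(c['depth']>0)&(np.abs(P[...,0]-.57)<.06)&(np.abs(P[...,1]+.28)<.06)
print(m.sum(),P[m].min(0).round(3),P[m].max(0).round(3))
s=robot.read_state();print(s['t'],s['opening'],s['force'])
E
```

```text
366 [ 0.541 -0.3    0.003] [ 0.585 -0.266  0.057]
58.5 0.05013843896403376 [-0.13438139  1.15864799  0.12342875]
```

The block stands upright on the bench and the arm is clear of everything.

```bash
python3 -c "
from plant import robot
print(robot.close_job())"
```

```text
the job is handed in; nothing more can be done
None
```

I handed the job in at about 58.5 s: both slats lie parallel with their feet on the ledge, both gaps measure about 28.4 mm (block 28 mm) from the overhead camera, and the block stands on the bench; but a bad push skewed the slats midway, and I reset slat A's gap with the gripper and camera to its earlier block-set position instead of with the block.

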